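# Set out the Hanukkah sill: each piece to its match

## Task

Set the windowsill out for the evening: lower the steel candle bar onto its two-pin foot, a pin through each hole and the cups upward, until it sits flat on the foot; lay each blue dreidel flat inside the wooden tray made to its size, lengthwise; and stand the steel wine cup in the middle of the white saucer without ever tipping it over. Let go of everything, leave it all at rest, and do not disturb the glass tumbler or the matchbox.

Things in the scene. Friction and masses are not known exactly. Their poses are not given: they have to be found in the camera images.
- candle_bar: Loose steel menorah candle bar, lying flat, 0.28 kg: plate 40 (x) x 164 (y) x 10 mm (z), on top a row along y of eight candle cups 10 mm high and a central one 18 mm high, 12 mm across. Two vertical through holes, 16 mm across, at y = +56 and -56 mm. Origin: centre of underside; y along the bar, z up. Grip mid-length across the 40 mm width (along x). May be turned end for end.
- foot: Fixed steel menorah foot, holder of the candle bar: base 26 (x) x 164 (y) x 10 mm high, two upright pins 10 mm across at y = +56 and -56 mm, from the base's top (10 mm) to 44 mm above the sill, the top 8 mm tapered. Origin: centre of underside, on the sill. A seated bar lies flat on the base, its underside 10 mm above this origin.
- dreidel_large: Loose large blue plastic dreidel lying on a side, 80 mm long, 45 g: square body 40 x 40 x 40 mm, blunt point 18 mm long towards +x, thin stem 22 mm long (10 mm across) towards -x. Origin: on the long axis, midway along the whole length, so 20 mm above what it lies on; middle of the body at x = +2 mm. x runs along it. Any of the four sides may be down.
- dreidel_small: Loose small blue plastic dreidel lying on a side, 54 mm long, 18 g: square body 26 x 26 x 26 mm, blunt point 12 mm long towards +x, thin stem 16 mm long (7 mm across) towards -x. Origin: on the long axis, midway along the whole length, so 13 mm above what it lies on; middle of the body at x = +2 mm. x runs along it. Any of the four sides may be down.
- tray_large: Fixed wooden tray for the large dreidel: inside 96 (x) x 56 (y) mm, outside 108 x 68 mm, floor 4 mm thick, rim's top 9 mm above the sill. Origin: centre of the underside, on the sill. x runs along its length; the dreidel may lie with its point either way.
- tray_small: Fixed wooden tray for the small dreidel: inside 70 (x) x 42 (y) mm, outside 82 x 54 mm, floor 4 mm thick, rim's top 9 mm above the sill. Origin: centre of the underside, on the sill. x runs along its length; the dreidel may lie with its point either way.
- cup: Loose stainless steel stemmed wine cup, upright, 80 mm high: round foot 44 mm across, thin stem, straight-sided open bowl 50 mm across from 42 to 80 mm height. Origin: centre of the underside; z up. 0.13 kg (varies). It is round, so its yaw does not matter.
- saucer: Fixed white ceramic saucer, 120 mm across, with a thin blue line round its edge and round its flat well; the well is about 70 mm across and its floor is 5 mm above the sill; the sloping rim rises to 13 mm. Origin: centre of the underside, on the sill.
- tumbler: Bystander: clear glass tumbler, 60 mm across, 85 mm high, standing loose among the other things. Origin: centre of its underside. Leave it alone.
- matchbox: Bystander: loose white paper matchbox with a yellow panel, lying flat, 36 (x) x 56 (y) x 16 mm high. Origin: centre of its underside. Leave it alone.
Mind the look-alikes: they are no part of the job. What is shaped like the dreidel_large but yellow is not meant. What is shaped like the dreidel_small but pink is not meant.

How it is judged:
At the end, for the whole second after the job is handed in: Bar flat on foot, a pin in each hole (height 3 mm, centre 6 mm, 0.12 rad, level 0.06 rad); each dreidel flat in its own tray (height 3 mm, middle 13 mm, lengthwise 0.3 rad); cup upright (0.08 rad) on saucer floor (3 mm), within 15 mm of its middle; all released and at rest (horizontal distance between candle_bar and foot below 0.006 m and angle between the y axis of candle_bar and the y axis of foot, either way round below 0.12 rad and z of candle_bar in the frame of foot between 0.007 and 0.013 m and angle between candle_bar's own z axis and vertical below 0.06 rad and linear speed of each of candle_bar, dreidel_large, dreidel_small, cup below 0.02 m/s and angular speed of each of candle_bar, dreidel_large, dreidel_small, cup below 0.2 rad/s and horizontal distance between dreidel_large and tray_large below 0.013 m and angle between the x axis of dreidel_large and the x axis of tray_large, either way round below 0.3 rad and z of dreidel_large in the frame of tray_large between 0.021 and 0.027 m and horizontal distance between dreidel_small and tray_small below 0.013 m and angle between the x axis of dreidel_small and the x axis of tray_small, either way round below 0.3 rad and z of dreidel_small in the frame of tray_small between 0.014 and 0.02 m and horizontal distance between cup and saucer below 0.015 m and angle between cup's own z axis and vertical below 0.08 rad and z of cup in the frame of saucer between 0.002 and 0.008 m); the robot touches nothing.
It fails at once if the cup is tipped over (more than 0.7 rad) (angle between cup's own z axis and vertical above 0.7 rad).
It fails at once if the glass tumbler is disturbed (moved more than 20 mm) (distance of tumbler from where it was at the start of the episode above 0.02 m).
It fails at once if the matchbox is disturbed (moved more than 20 mm) (distance of matchbox from where it was at the start of the episode above 0.02 m).
It also fails if it takes over 118 s, if anything falls off the work surface, if the arm or the gripper's body presses on something with over 40 N, if the wrist force passes 120 N, or if a joint passes its speed limit or range.

## Robot

A 6-joint arm with a two-finger parallel gripper is mounted at the origin on the work surface. World frame = base frame: x ahead of the robot, y to its left, z up, the work surface at z = 0. Lengths are in m, angles in rad, forces in N, time in s.
With the tool pointing down it reaches from about 0.3 to 0.775 m from the base axis. Payload 14.6 kg.
Tool frame: the origin (TCP) lies at the very end of the fingers, on their centre line; the grasp point (between the pads) lies r.grip_depth behind it (r.grip_depth is the distance from the TCP to the grasp point, in m); z points along the fingers, y is the line along which they close (so a half turn about z gives the same grasp; the last joint's range is limited). The gripper opens to 94 mm and grips with 3 to 60 N. Pads are 16 mm wide; open, the fingers measure 119 mm over their backs; the gripper's body (75 mm by 177 mm) begins 78 mm behind the grasp point.
Start: joints at [-1.33, 0.3, 1.521, -0, 1.321, -0.067], TCP at [0.167, -0.524, 0.205] pointing down, gripper open.
Joint ranges: [-3.03, 3.03], [-0.79, 2.21], [0.23, 2.52], [-1.04, 4.18], [0, 3.07], [-2.55, 2.55]. Speed limits (rad/s): [2.22, 2.22, 2.57, 3.14, 3.14, 3.14].

## Interface

Orientations are given as a rotation vector (axis times angle).
In Python, from bench import r gives the robot as it stands.
- The arm moves only by the tool move_arm, never from a script. Its argument "rows" is a list of rows, each a list of 2 entries, a list of its own where there are three numbers: the shift along the tool's x, y, z in units of 25 mm (1.0 is 25 mm), then the turn, a rotation vector about the tool's x, y, z in units of 5 degrees (1.0 is 5 degrees). In form: [[[tx, ty, tz], [ax, ay, az]], ...]. A call has 1 to 8 rows; each row shifts and turns the commanded pose from where the row before left it, along the tool's axes as they then stand; what a row does not reach is not made up. A row lasts 1/12 s, in which the tool goes at most 41.7 mm and 7.16 degrees, less where a joint would pass 70% of its speed; a pose out of reach is approached as far as the arm can. A call is refused whole if a number of a shift passes 1 or a number of a turn 1, either way. A call with a gripper value outside its range is refused whole. "hand" is the finger opening in mm, from 0 to 94, set as the call begins (left out, the last holds). The fingers move at their own pace and stop on an object; the grip force is fixed at half the most. Time passes only in rows, so rows that do not move let the fingers close. It gives the time, the measured TCP pose, the force, the opening and the grip force at its end, in the units of the state.
- r.sense(): the state, without advancing time (a new reading comes with each control period).
- r.capture(name): name is "side" or "top" or "wrist"; returns a dict with "img" (384x512x3 uint8, red, green, blue), "z_map" (384x512 float32, m along the optical axis (not along the pixel's ray), 0 where there is no reading), "K" (3x3 intrinsics, pixels), "R" (3x3) and "t" (3): a world point X has camera coordinates R X + t. Camera axes: x right, y down, z forward; pixel columns grow to the right and rows downward; lengths in m; the calibration is good to about 2 mm. A picture is of the moment at which its call begins.
- r.hand_in(): hands the job in; it is judged then, once.
Trained networks look in a picture, given as the dict that the camera call returned (one of the last four; its "shot" number tells which), for a name from the list of things; names that differ only in an ending like _2 or _b are one class to them, and where a whole thing is asked for, a point or a joint stands for the part that bears it (a point fixed in the world has none). Each returns a list of dicts, best first, with "p" (0 to 1); they miss things now and then, are a little off and sometimes report something else, mostly with a low value. They report only what shows in the picture. A call takes as long as a camera call. They do not tell look-alikes from the thing itself.
- r.find_in(picture, thing): "rect" ([left, top, width, height] in pixels, round what is visible of it).
The state is a dict: "time": time; "qpos": joint angles; "joint_vel": joint speeds; "effort": joint torques, N m; "position": TCP position; "ee_rot": TCP orientation; "ft_force": force on the tool from outside, world axes, zero at the start; "torque": the same for the moment, N m; "width": opening from 0.0 (shut) to 1.0 (fully open); "grasp_force": force on a finger pad.
Only numpy, scipy, OpenCV 4.12 (cv2) and the standard library are available. Lean on these libraries where they do the work, as an engineer would, in place of code of your own. Each camera call takes 0.05 s, during which the arm holds its last target. There are 200 camera calls.

## Working session

There is one attempt and no reset: what is moved stays moved. The work goes in short steps, Python scripts to look and compute and a tool call to move; the robot and the scene stay as the last step left them, time stands still between calls to the robot, and variables do not carry over. Pictures are saved under pics/ and viewed, at most 14 in all, crops included, and the job is handed in when it is done.

Besides the shell and the picture viewer there is one more tool, called as a command line: name --argument value ..., lists and objects as JSON in quotes. move_arm: Moves the arm, as the interface text tells. Its arguments: {"type":"object","properties":{"rows":{"type":"array"},"hand":{"type":"number"}},"required":["rows"]}

```bash
mkdir -p pics; ls; cat > h.py <<'E'
import numpy as np, cv2
from bench import r
def world(c,u,v,z=None):
    K,R,t=c["K"],np.array(c["R"]),np.array(c["t"])
    ray=np.linalg.inv(K)@np.array([u,v,1.])
    d=R.T@ray; o=-R.T@t
    s=(z-o[2])/d[2] if z is not None else c["z_map"][int(v),int(u)]
    return o+s*d
def cloud(c):
    h,w=c["z_map"].shape; u,v=np.meshgrid(np.arange(w),np.arange(h))
    p=np.stack([u,v,np.ones_like(u)],-1)@np.linalg.inv(c["K"]).T*c["z_map"][...,None]
    return (p-np.array(c["t"]))@np.array(c["R"])
def save(c,n,s=1.5):
    cv2.imwrite("pics/"+n,cv2.resize(c["img"][...,::-1],None,fx=s,fy=s,interpolation=cv2.INTER_CUBIC))
E
python3 - <<'E'
from h import *
import pickle
s=r.sense(); print(s, r.grip_depth)
T=r.capture("top"); save(T,"top.png")
pickle.dump({k:v for k,v in T.items()},open("top.pkl","wb"))
for n in "candle_bar foot dreidel_large dreidel_small tray_large tray_small cup saucer tumbler matchbox".split():
    print(n,[(np.round(f["rect"]).astype(int).tolist(),round(f["p"],2)) for f in r.find_in(T,n)[:4]])
S=r.capture("side"); save(S,"side.png")
print(T["t"],T["R"],T["K"])
E
```

```text
pics
{'time': 0.0, 'qpos': array([-1.32958828e+00,  3.00487482e-01,  1.52157639e+00,  2.61396048e-05,
        1.32069604e+00, -6.65800731e-02]), 'joint_vel': array([-0.00027825,  0.00048831, -0.00046757,  0.00045634, -0.00075899,
       -0.00016737]), 'effort': array([ 3.29821614e-04, -5.31805229e+01, -3.52730477e+01,  7.07738986e-02,
        2.43594573e-02, -9.89643763e-05]), 'position': array([ 0.16657526, -0.52389581,  0.20487933]), 'ee_rot': array([-3.10331456e+00, -4.81377683e-01,  1.20218771e-04]), 'ft_force': array([ 0.69534813,  0.56500128, -0.22895688]), 'torque': array([ 0.03590058, -0.04224116,  0.0287074 ]), 'grasp_force': 0.0, 'width': 0.9999605080432608} 0.0188
candle_bar [([198, 182, 55, 34], 0.84)]
foot [([270, 134, 55, 17], 0.62)]
dreidel_large [([313, 247, 28, 20], 0.77), ([353, 233, 28, 19], 0.65), ([403, 242, 24, 31], 0.64)]
dreidel_small [([290, 223, 8, 17], 0.58)]
tray_large [([186, 118, 41, 26], 0.75), ([92, 151, 43, 40], 0.28)]
tray_small [([387, 164, 34, 27], 0.62), ([196, 180, 58, 38], 0.52), ([268, 132, 60, 21], 0.44)]
cup [([144, 220, 22, 18], 0.87), ([94, 152, 45, 41], 0.68)]
saucer [([94, 148, 42, 44], 0.68)]
tumbler [([148, 162, 31, 28], 0.61), ([184, 115, 42, 27], 0.35)]
matchbox [([343, 175, 20, 19], 0.55)]
[-0.00146266  0.48367233  0.91783042] [[ 0.02175656 -0.99973641 -0.00733255]
 [-0.99136535 -0.02062459 -0.12949657]
 [ 0.12931121  0.01008663 -0.99155276]] [[354.12068643   0.         254.82642937]
 [  0.         354.12068643 193.53986216]
 [  0.           0.           1.        ]]
```

```bash
python3 - <<'E'
import cv2
a=cv2.imread("pics/top.png")  # 1.5x
c=a[150:450,120:660]
cv2.imwrite("pics/topc.png",cv2.resize(c,None,fx=1.48,fy=1.48,interpolation=cv2.INTER_CUBIC))
E
```

```text
(no output)
```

View pics/topc.png

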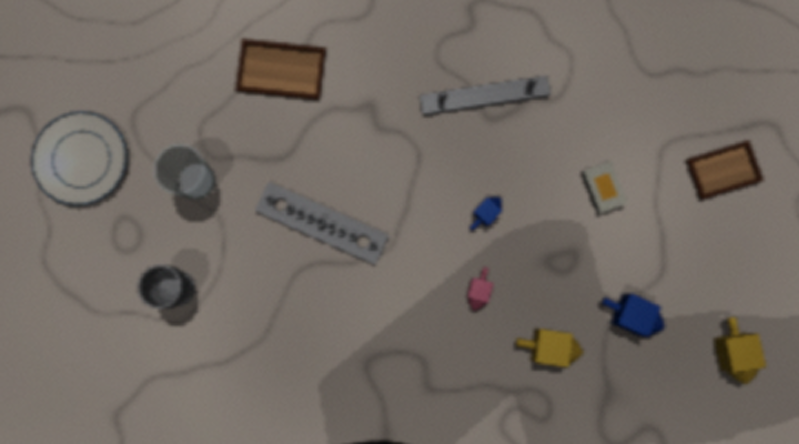

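View pics/side.png

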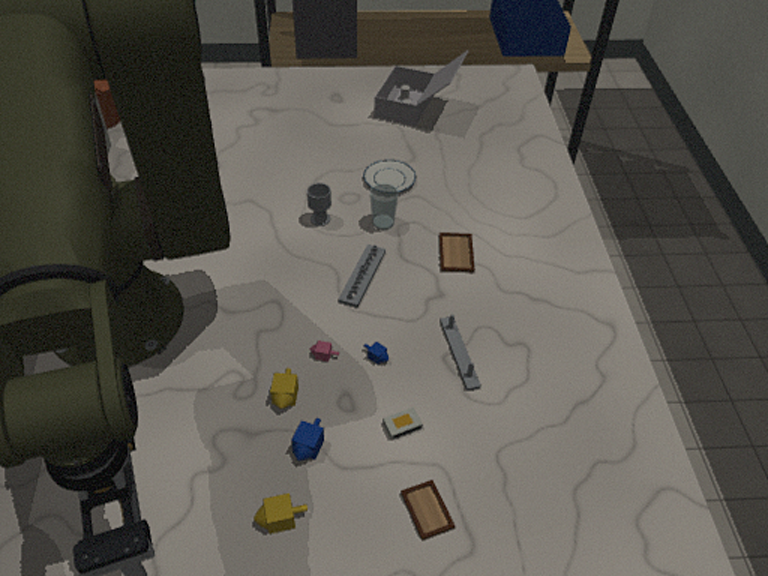

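The top crop (2.22x, offset 80,100) shows the following, in full-picture pixels:
- **Blue large dreidel:** about (366,242). The yellow look-alikes are at (329,257) and (413,258).
- **Blue small dreidel:** about (299,195). The pink look-alike is at (296,230), and that is the one the network reported as the small dreidel.
- **Trays:** large at (206,131), small at (405,177).
- **Everything else:** saucer (115,172), tumbler (163,178), cup (153,229), bar (225,200), foot (298,143), matchbox (352,185).

Blue is what the task asks for, so those two are the dreidels to move.

```bash
cat > meas.py <<'E'
from h import *
import pickle
T=pickle.load(open("top.pkl","rb")); P=cloud(T); hsv=cv2.cvtColor(T["img"],cv2.COLOR_RGB2HSV)
print("table z",np.median(P[260:300,100:200,2]), P[260:300,100:200,2].std())
def roi(c,hw): 
    m=np.zeros(P.shape[:2],bool); m[c[1]-hw:c[1]+hw,c[0]-hw:c[0]+hw]=1; return m
def rect(m,n):
    q=P[m]; a=cv2.minAreaRect((q[:,:2]*1000).astype(np.float32)); 
    print(n,m.sum(),"rect",np.round(a[0],1),np.round(a[1],1),round(a[2],1),"mean",np.round(q.mean(0)*1000,1),"zrange",np.round(np.percentile(q[:,2],[5,50,95])*1000,1))
blue=(hsv[...,0]>100)&(hsv[...,0]<130)&(hsv[...,1]>120)
for n,c,z0 in (("dl",(366,242),.033),("ds",(299,195),.020)):
    m=roi(c,24)&blue; rect(m,n+" all"); m2=m&(P[...,2]>z0); rect(m2,n+" top")
    # axis by PCA of full
    q=P[m][:,:2]; w,V=np.linalg.eigh(np.cov(q.T)); print(" pca ang deg",np.degrees(np.arctan2(V[1,1],V[0,1])))
rect(roi((225,200),38)&(P[...,2]>.007)&(P[...,2]<.014),"bar plate"); rect(roi((225,200),38)&(P[...,2]>.006),"bar")
rect(roi((298,143),36)&(P[...,2]>.006)&(P[...,2]<.02),"foot"); rect(roi((298,143),36)&(P[...,2]>.03),"foot pins")
for n,c,h in (("tl",(206,131),26),("ts",(405,177),24)):
    rect(roi(c,h)&(hsv[...,1]>90)&(hsv[...,0]<25),n)
rect(roi((115,172),28)&(P[...,2]>.004),"saucer"); rect(roi((153,229),18)&(P[...,2]>.07),"cup")
rect(roi((163,178),16)&(P[...,2]>.02),"tumbler"); rect(roi((352,185),16)&(P[...,2]>.01),"matchbox")
E
python3 meas.py
```

```text
table z 5.9984006378928934e-05 0.05322072670617841
dl all 317 rect [ 371.2 -161.4] [318.7  45.6] 85.6 mean [ 362.  -284.6   39. ] zrange [21.9 38.4 41.6]
dl top 251 rect [ 371.5 -158.4] [312.7  45.3] 85.6 mean [ 361.8 -286.2   42.7] zrange [35.2 39.1 41.7]
 pca ang deg 81.90599094666193
ds all 106 rect [ 481.6 -109.9] [22.5 48.7] 54.1 mean [ 483.2 -110.6   23.8] zrange [16.1 25.  28. ]
ds top 89 rect [ 486.  -113.2] [22.7 31.9] 47.7 mean [ 484.2 -111.9   25.3] zrange [22.5 25.4 28.1]
 pca ang deg 141.17819656371276
bar plate 664 rect [467.2  92.9] [164.4  40.2] 67.1 mean [467.   92.6  10.1] zrange [ 7.7 10.  12.6]
bar 831 rect [452.6  69.9] [220.5  70.6] 55.4 mean [464.6  90.5  33.6] zrange [ 7.5 10.4 22.8]
foot 491 rect [ 633.5 -108.1] [ 26.1 163.9] 10.0 mean [ 632.9 -107.4    9.8] zrange [ 7.1  9.7 12.4]
foot pins 41 rect [526. -44.] [ 93.7 328.4] 59.4 mean [519.9 -63.2 426.4] zrange [ 35.3  43.4 972.7]
tl 854 rect [526.1 109.6] [380.  116.2] 16.7 mean [661.4 150.4   7.8] zrange [ 1.8  5.  10.6]
ts 541 rect [ 472.4 -218.1] [ 54.4 485.5] 20.8 mean [ 543.3 -406.2    8.2] zrange [0.4 4.1 9.8]
saucer 1362 rect [502.1 232.4] [517.4 172.1] 77.2 mean [540.2 394.9  20.2] zrange [ 4.5  8.4 15.1]
cup 102 rect [383.9 145.1] [ 47.7 291.4] 0.3 mean [381.3 246.1 148. ] zrange [ 71.7  78.9 972.7]
tumbler 381 rect [436.4 145.5] [324.2  57.9] 52.6 mean [518.6 253.4  68.1] zrange [25.5 63.6 86.3]
matchbox 289 rect [ 456.8 -131.2] [ 57.7 318.8] 26.1 mean [ 514.3 -249.8   35.2] zrange [12.1 15.5 18.9]
```

```bash
sed -i 's/^def rect(m,n):/def rect(m,n):\n    m=m\&(T["z_map"]>0)/; s/q=P\[m\]\[:,:2\]/q=P[m\&(T["z_map"]>0)][:,:2]/' meas.py; python3 meas.py; python3 - <<'E'
from h import *
import pickle
T=pickle.load(open("top.pkl","rb")); P=cloud(T); 
m=np.zeros(P.shape[:2],bool); m[120:165,262:335]=1; m&=(P[...,2]>.03)&(T["z_map"]>0)
n,l,s,c=cv2.connectedComponentsWithStats(m.astype(np.uint8))
for i in range(1,n): print(s[i],np.median(P[l==i],0)*1000)
E
```

```text
table z 5.9984006378928934e-05 0.05322072670617841
dl all 316 rect [ 362.8 -285. ] [74.2 38.5] 65.8 mean [ 362.  -285.5   36.1] zrange [21.9 38.4 41.6]
dl top 250 rect [ 360.5 -290.3] [48.  38.6] 66.4 mean [ 361.8 -287.4   38.9] zrange [35.2 39.1 41.7]
 pca ang deg 65.9605217262321
ds all 106 rect [ 481.6 -109.9] [22.5 48.7] 54.1 mean [ 483.2 -110.6   23.8] zrange [16.1 25.  28. ]
ds top 89 rect [ 486.  -113.2] [22.7 31.9] 47.7 mean [ 484.2 -111.9   25.3] zrange [22.5 25.4 28.1]
 pca ang deg 141.17819656371276
bar plate 664 rect [467.2  92.9] [164.4  40.2] 67.1 mean [467.   92.6  10.1] zrange [ 7.7 10.  12.6]
bar 812 rect [472.4  75.6] [190.9  69.5] 64.6 mean [467.   92.6  11.6] zrange [ 7.5 10.4 21.2]
foot 491 rect [ 633.5 -108.1] [ 26.1 163.9] 10.0 mean [ 632.9 -107.4    9.8] zrange [ 7.1  9.7 12.4]
foot pins 24 rect [ 632.8 -108. ] [  8.1 120.8] 9.5 mean [ 632.6 -107.4   39.4] zrange [34.9 39.5 44. ]
tl 852 rect [661.3 150. ] [104.7  66.7] 85.1 mean [662.1 150.8   5.5] zrange [ 1.8  5.  10.6]
ts 539 rect [ 543.4 -406.4] [51.5 81.8] 17.6 mean [ 544.  -407.7    4.6] zrange [0.4 4.1 9.8]
saucer 1346 rect [541.7 402.2] [156.  155.3] 1.6 mean [542.3 399.6   8.8] zrange [ 4.5  8.3 14.7]
cup 94 rect [383.3 266.6] [47.6 48.2] 1.3 mean [383.1 267.1  77.9] zrange [71.7 78.7 82.2]
tumbler 378 rect [516.7 251.1] [57.5 57.9] 2.6 mean [519.8 255.4  61. ] zrange [25.4 63.4 86.3]
matchbox 283 rect [ 518.1 -255.5] [55.9 37.5] 20.6 mean [ 517.6 -255.1   15.3] zrange [12.  15.4 18.3]
[318 135   4   4  12] [ 642.09638041 -162.39024124   39.03921684]
[277 141   4   4  12] [622.70481686 -52.25266043  40.02653389]
```

```bash
cat >> h.py <<'E'
from scipy.spatial.transform import Rotation as Ro
def yaw(s): R=Ro.from_rotvec(s["ee_rot"]).as_matrix(); return np.degrees(np.arctan2(R[1,0],R[0,0]))
def plan(*wps):
    """wps: (x,y,z mm, yaw deg). prints rows: turn total (deg), shift in tool units after that turn"""
    s=r.sense(); p=s["position"]*1000; y=yaw(s); R=Ro.from_rotvec(s["ee_rot"]).as_matrix()
    print("t %.1f pos"%s["time"],np.round(p,1),"yaw %.1f"%y,"tilt %.2f"%np.degrees(np.arccos(-R[2,2])),"w %.1f f %.1f"%(s["width"]*94,s["grasp_force"]),"ft",np.round(s["ft_force"],1))
    for w in wps:
        d=np.array(w[:3])-p; dy=(w[3]-y+180)%360-180; a=np.radians(w[3])
        tx=np.array([np.cos(a),np.sin(a),0]); ty=np.array([np.sin(a),-np.cos(a),0])
        u=np.array([d@tx,d@ty,-d[2]])/25
        nt=int(np.ceil(abs(dy)/5-.02)); n=int(np.ceil(np.abs(u).max()/1.0))
        print(w,"turn az total %.2f (%d rows of %.3f)"%(-dy/5,nt,-dy/5/max(nt,1)),"shift",np.round(u,2),"%d rows of"%n,np.round(u/max(n,1),3))
        p=np.array(w[:3],float); y=w[3]
E
python3 -c "
from h import *
plan((361,-288,140,66),(361,-288,12,66))"
```

```text
t 0.6 pos [ 166.6 -524.1  205.4] yaw 17.6 tilt 0.00 w 93.9 f 0.0 ft [-0.8  0.1  0.3]
(361, -288, 140, 66) turn az total -9.67 (10 rows of -0.967) shift [11.79  3.26  2.62] 12 rows of [0.983 0.272 0.218]
(361, -288, 12, 66) turn az total 0.00 (0 rows of 0.000) shift [0.   0.   5.12] 6 rows of [0.    0.    0.853]
```

move_arm --rows '[[[0, 0, 0], [0, 0, -0.97]], [[0, 0, 0], [0, 0, -0.97]], [[0, 0, 0], [0, 0, -0.97]], [[0, 0, 0], [0, 0, -0.97]], [[0, 0, 0], [0, 0, -0.97]], [[0, 0, 0], [0, 0, -0.97]], [[0, 0, 0], [0, 0, -0.97]], [[0, 0, 0], [0, 0, -0.97]]]'

```text
time: 1.27
position: [0.1666, -0.5241, 0.2055]
ee_rot: [-2.765, -1.491, 0.0]
ft_force: [-0.2, 0.5, -0.1]
width: 1.0
grasp_force: 0.0
```

move_arm --rows '[[[0, 0, 0], [0, 0, -0.97]], [[0, 0, 0], [0, 0, -0.97]], [[0.98, 0.27, 0], [0, 0, 0]], [[0.98, 0.27, 0], [0, 0, 0]], [[0.98, 0.27, 0], [0, 0, 0]], [[0.98, 0.27, 0], [0, 0, 0]], [[0.98, 0.27, 0], [0, 0, 0]], [[0.98, 0.27, 0], [0, 0, 0]]]'

```text
time: 1.93
position: [0.2637, -0.4051, 0.2055]
ee_rot: [2.633, 1.714, -0.0]
ft_force: [0.7, 0.3, -0.7]
width: 1.0
grasp_force: 0.0
```

move_arm --rows '[[[0.98, 0.27, 0], [0, 0, 0]], [[0.98, 0.27, 0], [0, 0, 0]], [[0.98, 0.27, 0], [0, 0, 0]], [[0.98, 0.27, 0], [0, 0, 0]], [[0.98, 0.27, 0], [0, 0, 0]], [[0.98, 0.27, 0], [0, 0, 0]], [[0, 0, 0], [0, 0, 0]], [[0, 0, 0], [0, 0, 0]]]'

```text
time: 2.6
position: [0.3601, -0.2875, 0.2056]
ee_rot: [2.631, 1.717, -0.0]
ft_force: [0.0, 0.1, -0.5]
width: 1.0
grasp_force: 0.0
```

```bash
python3 -c "
from h import *
c=r.capture('wrist'); save(c,'w1.png')
P=cloud(c); hsv=cv2.cvtColor(c['img'],cv2.COLOR_RGB2HSV)
b=(hsv[...,0]>100)&(hsv[...,0]<130)&(hsv[...,1]>120)&(c['z_map']>0)
n,l,s,k=cv2.connectedComponentsWithStats(b.astype(np.uint8))
for i in range(1,n):
  if s[i][4]>300:
    for z0 in (-1,.033):
      q=P[(l==i)&(P[...,2]>z0)]
      if len(q)>50: print(s[i],np.round(q.mean(0)*1000,1),cv2.minAreaRect((q[:,:2]*1000).astype(np.float32)),np.percentile(q[:,2],95))
plan((361,-288,140,66),(361,-288,12,66))"
```

```text
[ 240  142   32   61 1363] [ 362.5 -288.9   36. ] ((362.43218994140625, -288.5768127441406), (78.98504638671875, 40.34920120239258), 69.94823455810547) 0.040598991416032106
[ 240  142   32   61 1363] [ 361.5 -291.3   39.1] ((360.0865173339844, -294.61041259765625), (47.876033782958984, 38.75432205200195), 66.99772644042969) 0.04072361354047217
t 2.6 pos [ 359.7 -288.1  205.5] yaw 66.2 tilt 0.01 w 93.8 f 0.0 ft [-0.3 -0.6  0.2]
(361, -288, 140, 66) turn az total 0.04 (1 rows of 0.038) shift [0.02 0.05 2.62] 3 rows of [0.008 0.016 0.873]
(361, -288, 12, 66) turn az total 0.00 (0 rows of 0.000) shift [0.   0.   5.12] 6 rows of [0.    0.    0.853]
```

View pics/w1.png

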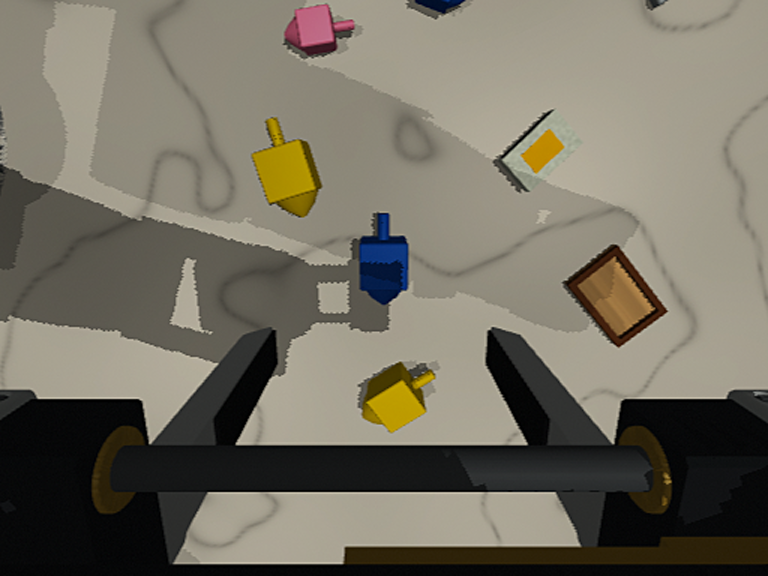

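The wrist view shows the blue large dreidel between the fingers at about (384,265) and lined up with them. It has a square body, the stem pointing up and the point down. The yellow look-alikes at (287,170) and (395,395) are left alone. The origin comes out at (362,-289) mm.

move_arm --rows '[[[-0.06, 0.1, 0.97], [0, 0, 0]], [[0, 0, 0.97], [0, 0, 0]], [[0, 0, 0.97], [0, 0, 0]], [[0, 0, 0.97], [0, 0, 0]], [[0, 0, 0.97], [0, 0, 0]], [[0, 0, 0.97], [0, 0, 0]], [[0, 0, 0.97], [0, 0, 0]], [[0, 0, 0.95], [0, 0, 0]]]'

```text
time: 3.32
position: [0.3606, -0.2913, 0.0108]
ee_rot: [2.634, 1.712, -0.0]
ft_force: [1.1, 0.7, -0.3]
width: 1.001
grasp_force: 0.0
```

move_arm --rows '[[[0, 0, 0], [0, 0, 0]], [[0, 0, 0], [0, 0, 0]], [[0, 0, 0], [0, 0, 0]], [[0, 0, 0], [0, 0, 0]], [[0, 0, 0], [0, 0, 0]], [[0, 0, 0], [0, 0, 0]], [[0, 0, 0], [0, 0, 0]], [[0, 0, 0], [0, 0, 0]]]' --hand 0

```text
time: 3.98
position: [0.3614, -0.2905, 0.0123]
ee_rot: [2.632, 1.714, 0.0]
ft_force: [-0.2, 0.5, 0.5]
width: 0.469
grasp_force: 0.0
```

move_arm --rows '[[[0, 0, -0.8], [0, 0, -0.95]], [[0, 0, -0.9], [0, 0, -0.95]], [[0, 0, -0.9], [0, 0, -0.95]], [[0, 0, -0.9], [0, 0, -0.95]], [[0, 0, 0], [0, 0, 0]]]'

```text
time: 4.4
position: [0.3627, -0.2916, 0.1033]
ee_rot: [2.304, 2.127, 0.001]
ft_force: [0.4, -0.1, -0.3]
width: 0.425
grasp_force: 30.0
```

```bash
python3 -c "
from h import *
plan((661.5,148.4,100,85),(661.5,148.4,17,85))"
```

```text
t 4.4 pos [ 362.7 -291.6  103.3] yaw 85.4 tilt 0.33 w 39.9 f 30.0 ft [ 0.4 -0.1 -0.3]
(661.5, 148.4, 100, 85) turn az total 0.09 (1 rows of 0.086) shift [18.57 10.37  0.13] 19 rows of [0.978 0.546 0.007]
(661.5, 148.4, 17, 85) turn az total 0.00 (0 rows of 0.000) shift [0.   0.   3.32] 4 rows of [0.   0.   0.83]
```

move_arm --rows '[[[0.98, 0.55, 0], [0, 0, 0]], [[0.98, 0.55, 0], [0, 0, 0]], [[0.98, 0.55, 0], [0, 0, 0]], [[0.98, 0.55, 0], [0, 0, 0]], [[0.98, 0.55, 0], [0, 0, 0]], [[0.98, 0.55, 0], [0, 0, 0]], [[0.98, 0.55, 0], [0, 0, 0]], [[0.98, 0.55, 0], [0, 0, 0]]]'

```text
time: 5.07
position: [0.488, -0.1031, 0.0989]
ee_rot: [-2.315, -2.124, 0.0]
ft_force: [-0.0, -0.4, -0.6]
width: 0.423
grasp_force: 30.0
```

move_arm --rows '[[[0.98, 0.55, 0], [0, 0, 0]], [[0.98, 0.55, 0], [0, 0, 0]], [[0.98, 0.55, 0], [0, 0, 0]], [[0.98, 0.55, 0], [0, 0, 0]], [[0.98, 0.55, 0], [0, 0, 0]], [[0.98, 0.55, 0], [0, 0, 0]], [[0.98, 0.55, 0], [0, 0, 0]], [[0.98, 0.55, 0], [0, 0, 0]]]'

```text
time: 5.73
position: [0.6141, 0.0828, 0.0986]
ee_rot: [-2.314, -2.124, 0.001]
ft_force: [0.1, -0.3, 0.2]
width: 0.424
grasp_force: 30.0
```

move_arm --rows '[[[0.98, 0.55, 0], [0, 0, 0]], [[0.98, 0.55, 0], [0, 0, 0]], [[0.9, 0, 0], [0, 0, 0]], [[0, 0, 0], [0, 0, 0]], [[0, 0, 0], [0, 0, 0]]]'

```text
time: 6.15
position: [0.6468, 0.1512, 0.0983]
ee_rot: [-2.312, -2.126, 0.002]
ft_force: [-0.4, -0.3, -0.2]
width: 0.424
grasp_force: 30.0
```

```bash
python3 -c "
from h import *
plan((661.5,148.4,17,85))
W=r.capture('wrist');S=r.capture('side')
for c,n in ((W,'wrist'),(S,'side')):
  P=cloud(c); hsv=cv2.cvtColor(c['img'],cv2.COLOR_RGB2HSV)
  b=(hsv[...,0]>100)&(hsv[...,0]<130)&(hsv[...,1]>120)&(c['z_map']>0)&(np.hypot(P[...,0]-.66,P[...,1]-.15)<.08)
  q=P[b]; print(n,b.sum(),q.min(0),q.max(0),np.percentile(q[:,2],[2,98]))
cv2.imwrite('pics/w2.png',np.hstack([W['img'][...,::-1],S['img'][...,::-1]])[:, 150:950])
"
```

```text
t 6.2 pos [646.8 151.2  98.3] yaw 85.2 tilt 0.08 w 39.9 f 30.0 ft [-0.4 -0.3 -0.2]
(661.5, 148.4, 17, 85) turn az total 0.04 (1 rows of 0.037) shift [-0.06  0.6   3.25] 4 rows of [-0.015  0.149  0.813]
wrist 6139 [0.59252824 0.11372201 0.00372186] [0.70637461 0.19202751 0.22939944] [0.08701698 0.21969665]
side 280 [0.58459149 0.08820885 0.08362791] [0.73492068 0.19242435 0.37941194] [0.09219076 0.31976479]
```

View pics/w2.png

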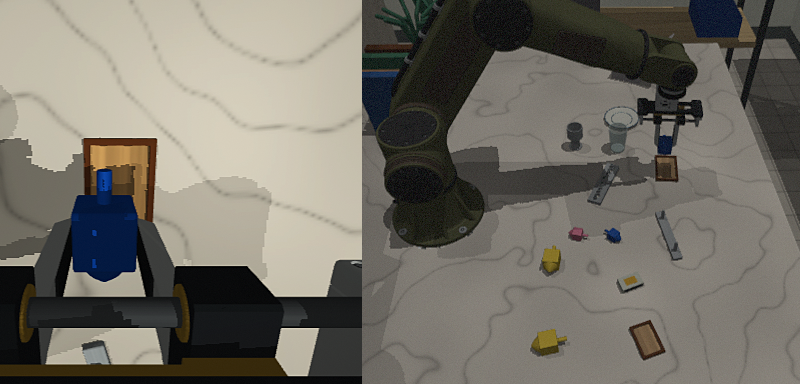

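The dreidel is held level between the fingers, its body at about (105,235) in the left half, just short of the tray. I need its top-face height relative to the TCP.

```bash
python3 -c "
from h import *
c=r.capture('wrist'); P=cloud(c); s=r.sense()
hsv=cv2.cvtColor(c['img'],cv2.COLOR_RGB2HSV)
b=(hsv[...,0]>100)&(hsv[...,0]<130)&(hsv[...,1]>120)&(c['z_map']>0)
n,l,st,k=cv2.connectedComponentsWithStats(b.astype(np.uint8)); i=1+np.argmax(st[1:,4])
q=(P[l==i]-s['position'])*1000; print(st[i],np.histogram(q[:,2],bins=np.arange(-30,60,4)))
m=abs(q[:,2]-np.median(q[:,2]))<6; print(np.median(q[:,2]),q[m].mean(0),cv2.minAreaRect(q[m][:,:2].astype(np.float32)))
t=(hsv[...,0]<20)&(hsv[...,1]>90)&(c['z_map']>0)&(P[...,2]<.03);q=P[t]*1000;print(cv2.minAreaRect(q[:,:2].astype(np.float32)))
"
```

```text
[ 221  169   67  113 5482] (array([   0,    0,   24,   58,   69,   68,   90,  243,  484,  167,  242,
        851, 3182,    2,    0,    0,    0,    0,    0,    0,    0,    0]), array([-30, -26, -22, -18, -14, -10,  -6,  -2,   2,   6,  10,  14,  18,
        22,  26,  30,  34,  38,  42,  46,  50,  54,  58]))
18.25659581021112 [ 0.39668839  0.23053458 18.31566629] ((0.011713027954101562, -4.638328552246094), (48.035552978515625, 40.58732604980469), 84.1198501586914)
((663.309326171875, 160.07003784179688), (83.34541320800781, 69.3356704711914), 84.78695678710938)
```

move_arm --rows '[[[-0.06, 0.3, 0], [0, 0, 0]], [[0, 0.3, 0], [0, 0, 0]], [[0, 0, 0.72], [0, 0, 0]], [[0, 0, 0.72], [0, 0, 0]], [[0, 0, 0.72], [0, 0, 0]], [[0, 0, 0.5], [0, 0, 0]], [[0, 0, 0.2], [0, 0, 0]], [[0, 0, 0], [0, 0, 0]]]'

```text
time: 6.97
position: [0.6618, 0.1471, 0.0269]
ee_rot: [-2.314, -2.124, 0.002]
ft_force: [0.6, 0.2, -0.9]
width: 0.422
grasp_force: 30.0
```

```bash
python3 -c "
from h import *
plan((661.5,148.4,26,85))"
```

```text
t 7.0 pos [661.8 147.1  26.9] yaw 85.1 tilt 0.10 w 39.7 f 30.0 ft [ 0.6  0.2 -0.9]
(661.5, 148.4, 26, 85) turn az total 0.02 (0 rows of 0.020) shift [ 0.05 -0.02  0.04] 1 rows of [ 0.052 -0.016  0.035]
```

move_arm --rows '[[[0.05, 0, 0.04], [0, 0, 0]], [[0, 0, 0], [0, 0, 0]], [[0, 0, 0], [0, 0, 0]], [[0, 0, 0], [0, 0, 0]], [[0, 0, 0], [0, 0, 0]]]' --hand 60

```text
time: 7.38
position: [0.6624, 0.149, 0.0276]
ee_rot: [2.313, 2.125, 0.001]
ft_force: [0.3, -0.7, -0.6]
width: 0.633
grasp_force: 0.0
```

move_arm --rows '[[[0, 0, -0.9], [0, 0, 0]], [[0, 0, -1], [0, 0, 0]], [[0, 0, -1], [0, 0, 0]], [[0, 0, -1], [0, 0, -1]], [[0, 0, -1], [0, 0, -1]], [[0, 0, -1], [0, 0, -1]], [[0, 0, -1], [0, 0, 0]], [[0, 0, 0], [0, 0, 0]]]'

```text
time: 8.05
position: [0.6636, 0.1492, 0.2057]
ee_rot: [2.013, 2.405, 0.01]
ft_force: [0.3, 0.0, 0.7]
width: 0.641
grasp_force: 0.0
```

```bash
python3 -c "
from h import *
c=r.capture('top'); P=cloud(c);hsv=cv2.cvtColor(c['img'],cv2.COLOR_RGB2HSV)
b=(hsv[...,0]>100)&(hsv[...,0]<130)&(hsv[...,1]>120)&(c['z_map']>0)&(np.hypot(P[...,0]-.66,P[...,1]-.15)<.08)&(P[...,2]<.06)
print(b.sum())
if b.sum()>50: q=P[b]*1000;print(cv2.minAreaRect(q[:,:2].astype(np.float32)),np.percentile(q[:,2],[5,50,95]))
plan((633,-107.5,205,100))"
```

```text
37
t 8.1 pos [663.  149.1 202.7] yaw 100.1 tilt 0.30 w 60.1 f 0.0 ft [-0.8  0.9 -1.2]
(633, -107.5, 205, 100) turn az total 0.03 (1 rows of 0.025) shift [-9.9  -2.97 -0.09] 10 rows of [-0.99  -0.297 -0.009]
```

move_arm --rows '[[[-1, -0.3, 0], [0, 0, 0]], [[-1, -0.3, 0], [0, 0, 0]], [[-1, -0.3, 0], [0, 0, 0]], [[-1, -0.3, 0], [0, 0, 0]], [[-1, -0.3, 0], [0, 0, 0]], [[-1, -0.3, 0], [0, 0, 0]], [[-1, -0.3, 0], [0, 0, 0]], [[-1, -0.3, 0], [0, 0, 0]]]' --hand 80

```text
time: 8.77
position: [0.6376, -0.0597, 0.1982]
ee_rot: [-2.016, -2.408, 0.001]
ft_force: [-0.2, 0.6, -1.0]
width: 0.85
grasp_force: 0.0
```

move_arm --rows '[[[-1, -0.3, 0], [0, 0, 0]], [[-0.9, -0.27, 0], [0, 0, 0]], [[0, 0, 0], [0, 0, 0]], [[0, 0, 0], [0, 0, 0]], [[0, 0, 0], [0, 0, 0]]]'

```text
time: 9.18
position: [0.6325, -0.1072, 0.1987]
ee_rot: [-2.016, -2.408, 0.0]
ft_force: [0.1, 0.1, 0.5]
width: 0.851
grasp_force: 0.0
```

```bash
python3 -c "
from h import *
c=r.capture('wrist'); P=cloud(c); save(c,'w3.png')
C=np.array([.633,-.1075]); near=(c['z_map']>0)&(np.hypot(P[...,0]-C[0],P[...,1]-C[1])<.095)
m=near&(P[...,2]>.006)&(P[...,2]<.016);print(cv2.minAreaRect((P[m][:,:2]*1000).astype(np.float32)))
for zl in ((.030,.045),(.041,.046)):
  m=near&(P[...,2]>zl[0])&(P[...,2]<zl[1]); n,l,s,k=cv2.connectedComponentsWithStats(m.astype(np.uint8))
  for i in range(1,n):
    if s[i][4]>10: q=P[l==i]*1000; print(s[i],q.mean(0),(q.min(0)+q.max(0))/2)
plan((467.2,92.9,205,67))
c=r.capture('top'); P=cloud(c);hsv=cv2.cvtColor(c['img'],cv2.COLOR_RGB2HSV)
b=(hsv[...,0]>100)&(hsv[...,0]<130)&(hsv[...,1]>120)&(c['z_map']>0)&(np.hypot(P[...,0]-.66,P[...,1]-.15)<.08)&(P[...,2]<.06)
q=P[b]*1000;print('dl',b.sum(),cv2.minAreaRect(q[:,:2].astype(np.float32)),np.percentile(q[:,2],[5,50,95]))
"
```

```text
((632.1297607421875, -111.42089080810547), (25.980209350585938, 162.9330291748047), 10.111960411071777)
[249 129   9   9  56] [622.34254509 -56.0037505   39.54728492] [622.38431771 -56.58632048  39.55873746]
[249 218   8   9  55] [ 641.52956454 -164.76735525   38.10294897] [ 641.52656276 -165.14215694   37.04055239]
[251 131   5   5  21] [622.41111583 -56.20609177  43.01807831] [622.42183311 -56.30291166  43.43966689]
[251 222   5   5  16] [ 641.83466727 -166.23337491   42.30683535] [ 641.9318146  -166.34027017   42.50869873]
t 9.2 pos [ 632.6 -106.8  198.9] yaw 100.2 tilt 0.04 w 79.8 f 0.0 ft [ 0.3 -0.5 -0.5]
(467.2, 92.9, 205, 67) turn az total 6.63 (7 rows of 0.948) shift [ 4.77 -9.21 -0.24] 10 rows of [ 0.477 -0.921 -0.024]
dl 297 ((662.5906372070312, 150.4127960205078), (72.90448760986328, 39.426876068115234), 88.53661346435547) [27.02535995 43.23048533 46.50511176]
```

View pics/w3.png

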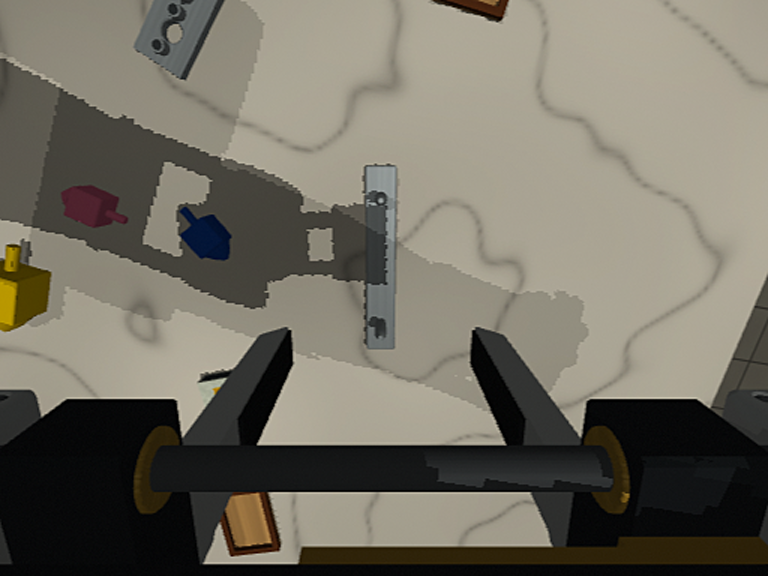

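The wrist picture shows the foot upright at about (380,257), with its pins at (378,200) and (376,328). The large dreidel is in its tray. Next I measure the bar from the same kind of viewpoint, so that any camera bias cancels.

move_arm --rows '[[[0, 0, 0], [0, 0, 0.95]], [[0, 0, 0], [0, 0, 0.95]], [[0, 0, 0], [0, 0, 0.95]], [[0, 0, 0], [0, 0, 0.95]], [[0, 0, 0], [0, 0, 0.95]], [[0, 0, 0], [0, 0, 0.95]], [[0, 0, 0], [0, 0, 0.93]]]'

```text
time: 9.87
position: [0.6328, -0.1067, 0.1993]
ee_rot: [-2.622, -1.73, 0.0]
ft_force: [0.1, 0.5, -0.7]
width: 0.852
grasp_force: 0.0
```

move_arm --rows '[[[0.48, -0.92, 0], [0, 0, 0]], [[0.48, -0.92, 0], [0, 0, 0]], [[0.48, -0.92, 0], [0, 0, 0]], [[0.48, -0.92, 0], [0, 0, 0]], [[0.48, -0.92, 0], [0, 0, 0]], [[0.48, -0.92, 0], [0, 0, 0]], [[0.48, -0.92, 0], [0, 0, 0]], [[0.48, -0.92, 0], [0, 0, 0]]]'

```text
time: 10.53
position: [0.4997, 0.0542, 0.1994]
ee_rot: [2.619, 1.735, 0.0]
ft_force: [0.3, 1.2, 0.1]
width: 0.858
grasp_force: 0.0
```

move_arm --rows '[[[0.47, -0.92, 0], [0, 0, 0]], [[0.46, -0.92, 0], [0, 0, 0]], [[0, 0, 0], [0, 0, 0]], [[0, 0, 0], [0, 0, 0]], [[0, 0, 0], [0, 0, 0]]]'

```text
time: 10.95
position: [0.4678, 0.0921, 0.1996]
ee_rot: [2.619, 1.735, 0.001]
ft_force: [-0.0, -0.8, -0.5]
width: 0.85
grasp_force: 0.0
```

```bash
python3 -c "
from h import *
c=r.capture('wrist'); P=cloud(c)
C=np.array([.467,.093]); near=(c['z_map']>0)&(np.hypot(P[...,0]-C[0],P[...,1]-C[1])<.095)
m=near&(P[...,2]>.006)&(P[...,2]<.0145);print(m.sum(),cv2.minAreaRect((P[m][:,:2]*1000).astype(np.float32)))
m=near&(P[...,2]>.006)&(P[...,2]<.04);print(P[m].mean(0))
m=near&(P[...,2]>.0245)&(P[...,2]<.032); print('centre cup',m.sum(),P[m].mean(0))
print(np.percentile(P[near][:,2],[1,10,50]))
plan((467.2,92.9,205,67))
"
```

```text
2999 ((465.1617126464844, 88.83907318115234), (163.44525146484375, 40.02992248535156), 67.14818572998047)
[0.46699306 0.09337251 0.01118913]
centre cup 73 [0.46552791 0.09010423 0.02733694]
[-0.00176095 -0.00042812  0.31171657]
t 11.0 pos [467.9  91.8 199.5] yaw 67.0 tilt 0.01 w 79.8 f 0.0 ft [ 1.1 -0.3 -0.7]
(467.2, 92.9, 205, 67) turn az total -0.00 (0 rows of -0.001) shift [ 0.03 -0.05 -0.22] 1 rows of [ 0.031 -0.045 -0.221]
```

move_arm --rows '[[[0, 0, 1], [0, 0, 0]], [[0, 0, 1], [0, 0, 0]], [[0, 0, 1], [0, 0, 0]], [[0, 0, 1], [0, 0, 0]], [[0, 0, 1], [0, 0, 0]], [[0, 0, 1], [0, 0, 0]], [[0, 0, 1], [0, 0, 0]], [[0, 0, 0], [0, 0, 0]]]'

```text
time: 11.67
position: [0.4656, 0.091, 0.0204]
ee_rot: [-2.618, -1.731, 0.009]
ft_force: [0.3, -0.5, -1.2]
width: 0.853
grasp_force: 0.0
```

move_arm --rows '[[[0, 0, 0.4], [0, 0, 0]], [[0, 0, 0.2], [0, 0, 0]], [[0, 0, 0], [0, 0, 0]], [[0, 0, 0], [0, 0, 0]]]'

```text
time: 12.0
position: [0.468, 0.0918, 0.0101]
ee_rot: [2.62, 1.733, 0.001]
ft_force: [0.5, 1.1, -0.2]
width: 0.85
grasp_force: 0.0
```

```bash
python3 -c "
from h import *
plan((467.9,91.8,3,67))"
```

```text
t 12.0 pos [468.   91.8  10.1] yaw 67.0 tilt 0.06 w 79.9 f 0.0 ft [ 0.5  1.1 -0.2]
(467.9, 91.8, 3, 67) turn az total -0.00 (0 rows of -0.004) shift [-0.   -0.    0.29] 1 rows of [-0.003 -0.005  0.285]
```

move_arm --rows '[[[0, 0, 0.27], [0, 0, 0]], [[0, 0, 0], [0, 0, 0]], [[0, 0, 0], [0, 0, 0]], [[0, 0, 0], [0, 0, 0]], [[0, 0, 0], [0, 0, 0]], [[0, 0, 0], [0, 0, 0]], [[0, 0, 0], [0, 0, 0]], [[0, 0, 0], [0, 0, 0]]]' --hand 0

```text
time: 12.67
position: [0.4675, 0.0919, 0.0028]
ee_rot: [-2.62, -1.734, 0.0]
ft_force: [-0.5, 0.8, 2.1]
width: 0.419
grasp_force: 30.0
```

move_arm --rows '[[[0, 0, 0], [0, 0, 0]], [[0, 0, 0], [0, 0, 0]], [[0, 0, 0], [0, 0, 0]], [[0, 0, 0], [0, 0, 0]], [[0, 0, 0], [0, 0, 0]]]'

```text
time: 13.08
position: [0.4675, 0.0919, 0.0028]
ee_rot: [-2.62, -1.734, -0.0]
ft_force: [-3.0, 0.8, 4.8]
width: 0.419
grasp_force: 30.0
```

```bash
python3 -c "
from h import *
plan((632.6,-107,100,100))"
```

```text
t 13.1 pos [467.5  91.9   2.8] yaw 67.0 tilt 0.00 w 39.4 f 30.0 ft [-3.   0.8  4.8]
(632.6, -107, 100, 100) turn az total -6.60 (7 rows of -0.943) shift [-8.98  5.12 -3.89] 9 rows of [-0.998  0.569 -0.432]
```

move_arm --rows '[[[0, 0, -0.3], [0, 0, 0]], [[0, 0, -0.7], [0, 0, -0.94]], [[0, 0, -0.8], [0, 0, -0.94]], [[0, 0, -0.8], [0, 0, -0.94]], [[0, 0, -0.8], [0, 0, -0.94]], [[0, 0, -0.6], [0, 0, -0.94]], [[0, 0, 0], [0, 0, -0.94]], [[0, 0, 0], [0, 0, -0.94]]]'

```text
time: 13.75
position: [0.4679, 0.0918, 0.1038]
ee_rot: [2.016, 2.408, 0.002]
ft_force: [0.2, 0.4, -3.6]
width: 0.42
grasp_force: 30.0
```

move_arm --rows '[[[-0.5, 0.28, 0], [0, 0, 0]], [[-1, 0.57, 0], [0, 0, 0]], [[-1, 0.57, 0], [0, 0, 0]], [[-1, 0.57, 0], [0, 0, 0]], [[-1, 0.57, 0], [0, 0, 0]], [[-1, 0.57, 0], [0, 0, 0]], [[-1, 0.57, 0], [0, 0, 0]], [[-1, 0.57, 0], [0, 0, 0]]]'

```text
time: 14.42
position: [0.6054, -0.0758, 0.1027]
ee_rot: [-2.022, -2.404, 0.0]
ft_force: [0.4, 0.4, -3.5]
width: 0.424
grasp_force: 30.0
```

move_arm --rows '[[[-1, 0.57, 0], [0, 0, 0]], [[-0.48, 0.28, 0], [0, 0, 0]], [[0, 0, 0], [0, 0, 0]], [[0, 0, 0], [0, 0, 0]], [[0, 0, 0], [0, 0, 0]]]'

```text
time: 14.83
position: [0.6317, -0.1068, 0.1025]
ee_rot: [-2.021, -2.404, 0.001]
ft_force: [-0.1, -0.2, -2.6]
width: 0.417
grasp_force: 30.0
```

```bash
cat > bar.py <<'E'
from h import *
c=r.capture('wrist'); P=cloud(c); s=r.sense(); R=Ro.from_rotvec(s["ee_rot"]).as_matrix()
L=(P-s["position"])@R*1000; L[c['z_map']<=0]=999
near=(abs(L[...,0])<95)&(abs(L[...,1])<24)
m=near&(L[...,2]>-12)&(L[...,2]<-3)
a=cv2.minAreaRect(L[m][:,:2].astype(np.float32)); print('bar in tool',m.sum(),a,'z med',np.median(L[m][:,2]))
A=np.c_[L[m][:,:2],np.ones(m.sum())]; print('plane slope',np.linalg.lstsq(A,L[m][:,2],rcond=None)[0])
m=near&(L[...,2]<-22)&(L[...,2]>-28)&(abs(L[...,0])<15); print('centre cup',m.sum(),L[m].mean(0))
plan((632.6,-107,60,100)); save(c,'w4.png')
E
python3 bar.py
```

```text
bar in tool 10175 ((-4.18768310546875, 0.139617919921875), (47.6622428894043, 164.05868530273438), 89.9586181640625) z med -6.480622076861579
plane slope [-2.25155647e-04 -8.27569579e-04 -6.56032523e+00]
centre cup 469 [ -1.1578472   -0.1059215  -24.57728401]
t 14.9 pos [ 631.7 -106.6  102.7] yaw 99.9 tilt 0.03 w 39.5 f 30.0 ft [ 0.2  0.  -2.5]
(632.6, -107, 60, 100) turn az total -0.02 (0 rows of -0.016) shift [-0.02  0.03  1.71] 2 rows of [-0.011  0.016  0.853]
```

View pics/w4.png

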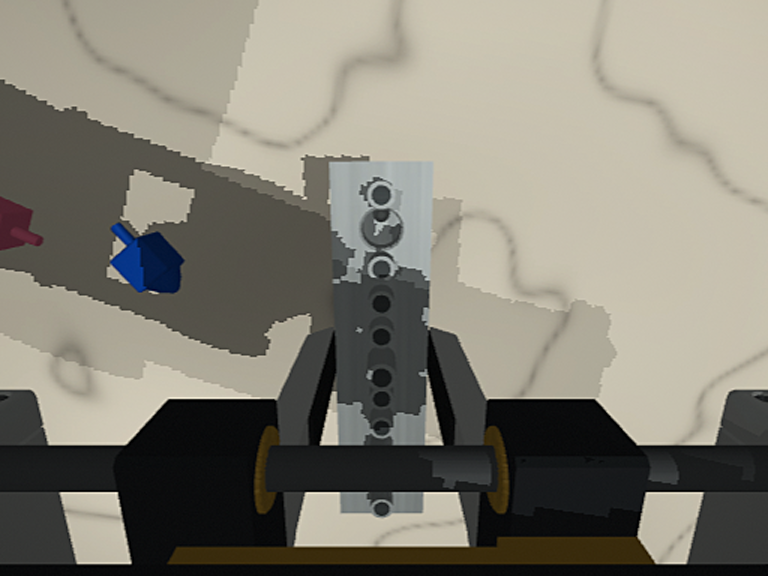

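The bar is held level and centred, with its plate from (330,160) to (430,510). I'm lowering it to just above the pins.

move_arm --rows '[[[-0.02, 0.02, 0.5], [0, 0, 0]], [[0, 0, 0.7], [0, 0, 0]], [[0, 0, 0.5], [0, 0, 0]], [[0, 0, 0.2], [0, 0, 0]], [[0, 0, 0], [0, 0, 0]], [[0, 0, 0], [0, 0, 0]], [[0, 0, 0], [0, 0, 0]]]'

```text
time: 15.47
position: [0.6332, -0.1077, 0.056]
ee_rot: [2.021, 2.404, 0.001]
ft_force: [-0.2, -0.1, -2.6]
width: 0.422
grasp_force: 30.0
```

```bash
python3 -c "
from h import *
plan((632.3,-107,44,100))
T=r.capture('top'); S=r.capture('side')
a=cv2.resize(T['img'][110:170,250:350,::-1],None,fx=7,fy=7,interpolation=cv2.INTER_CUBIC)
b=cv2.resize(S['img'][190:270,260:360,::-1],None,fx=4,fy=4,interpolation=cv2.INTER_CUBIC)
a=a[:,:400] if 0 else cv2.resize(a,(533,320)); b=cv2.resize(b,(267,320),) if 0 else b[:,:267]
cv2.imwrite('pics/seat.png',np.hstack([a,b]))
"
```

```text
t 15.5 pos [ 633.2 -107.7   56. ] yaw 99.9 tilt 0.07 w 39.7 f 30.0 ft [-0.2 -0.1 -2.6]
(632.3, -107, 44, 100) turn az total -0.02 (1 rows of -0.022) shift [ 0.04 -0.03  0.48] 1 rows of [ 0.036 -0.03   0.48 ]
```

View pics/seat.png

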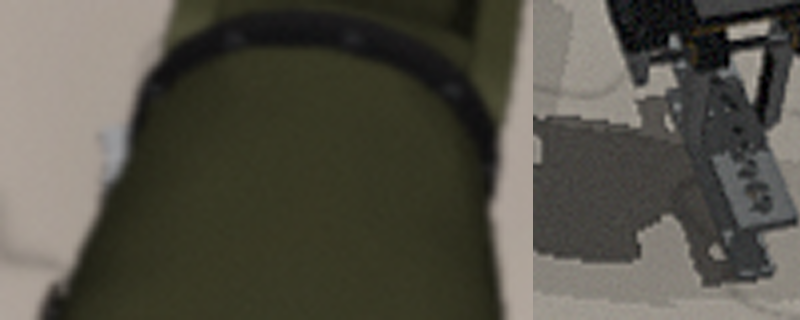

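The arm hides the bar from above, and the side view only shows it over the foot. I'll feel the way down and watch the force.

move_arm --rows '[[[0.02, -0.02, 0.2], [0, 0, 0]], [[0, 0, 0.2], [0, 0, 0]], [[0, 0, 0.2], [0, 0, 0]], [[0, 0, 0], [0, 0, 0]], [[0, 0, 0], [0, 0, 0]], [[0, 0, 0], [0, 0, 0]]]'

```text
time: 16.07
position: [0.6322, -0.1074, 0.0402]
ee_rot: [2.022, 2.405, 0.0]
ft_force: [-0.4, -0.4, -2.9]
width: 0.422
grasp_force: 30.0
```

```bash
python3 -c "
from h import *
plan((632.3,-107,30,100))"
```

```text
t 16.1 pos [ 632.2 -107.4   40.2] yaw 99.9 tilt 0.00 w 39.6 f 30.0 ft [-0.4 -0.4 -2.9]
(632.3, -107, 30, 100) turn az total -0.02 (1 rows of -0.023) shift [0.01 0.   0.41] 1 rows of [0.014 0.004 0.409]
```

There is no contact force with the underside below the pin tops, so the pins are in the holes.

move_arm --rows '[[[0, 0, 0.2], [0, 0, 0]], [[0, 0, 0.2], [0, 0, 0]], [[0, 0, 0.2], [0, 0, 0]], [[0, 0, 0.2], [0, 0, 0]], [[0, 0, 0.16], [0, 0, 0]], [[0, 0, 0.08], [0, 0, 0]], [[0, 0, 0], [0, 0, 0]], [[0, 0, 0], [0, 0, 0]]]'

```text
time: 16.73
position: [0.6322, -0.1073, 0.0142]
ee_rot: [-2.022, -2.405, -0.0]
ft_force: [0.2, 0.3, -1.2]
width: 0.424
grasp_force: 30.0
```

```bash
python3 -c "
from h import *
plan((632.3,-107,13,100))"
```

```text
t 16.7 pos [ 632.2 -107.3   14.2] yaw 99.9 tilt 0.00 w 39.9 f 30.0 ft [ 0.2  0.3 -1.2]
(632.3, -107, 13, 100) turn az total -0.02 (1 rows of -0.022) shift [0.01 0.   0.05] 1 rows of [0.012 0.005 0.047]
```

Released from there, it drops under 1 mm. Then I'll lift and check.

move_arm --rows '[[[0, 0, 0.03], [0, 0, 0]], [[0, 0, 0], [0, 0, 0]], [[0, 0, 0], [0, 0, 0]], [[0, 0, 0], [0, 0, 0]], [[0, 0, 0], [0, 0, 0]], [[0, 0, 0], [0, 0, 0]], [[0, 0, 0], [0, 0, 0]]]' --hand 80

```text
time: 17.32
position: [0.6322, -0.1073, 0.0135]
ee_rot: [2.022, 2.405, 0.0]
ft_force: [-0.5, -0.3, 0.4]
width: 0.845
grasp_force: 0.0
```

move_arm --rows '[[[0, 0, -0.5], [0, 0, 0]], [[0, 0, -1], [0, 0, 0]], [[0, 0, -1], [0, 0, 0]], [[0, 0, -1], [0, 0, 0]], [[0, 0, -1], [0, 0, 0]], [[0, 0, -1], [0, 0, 0]], [[0, 0, -1], [0, 0, 0]], [[0, 0, -1], [0, 0, 0]]]'

```text
time: 17.98
position: [0.632, -0.1072, 0.2034]
ee_rot: [2.021, 2.404, 0.001]
ft_force: [0.0, -0.2, -0.2]
width: 0.852
grasp_force: 0.0
```

```bash
cat > chk.py <<'E'
from h import *
c=r.capture('wrist'); P=cloud(c)
near=(c['z_map']>0)&(np.hypot(P[...,0]-.632,P[...,1]+.109)<.1)
m=near&(P[...,2]>.012)&(P[...,2]<.026); q=P[m]*1000
A=np.c_[q[:,:2],np.ones(len(q))]
print(m.sum(),cv2.minAreaRect(q[:,:2].astype(np.float32)),'z',np.median(q[:,2]),np.linalg.lstsq(A,q[:,2],rcond=None)[0])
E
python3 chk.py; python3 -c "
from h import *
plan((483.5,-112,200,140),(483.5,-112,8,140))"
```

```text
3131 ((632.6778564453125, -110.54605865478516), (40.03886032104492, 163.40509033203125), 9.915316581726074) z 19.502714521964943 [2.30875481e-03 3.11752967e-04 1.81172168e+01]
t 18.0 pos [ 633.5 -107.6  209. ] yaw 99.9 tilt 0.46 w 79.8 f 0.0 ft [ 0.3 -0.9  4.9]
(483.5, -112, 200, 140) turn az total -8.02 (9 rows of -0.891) shift [ 4.48 -3.99  0.36] 5 rows of [ 0.896 -0.798  0.072]
(483.5, -112, 8, 140) turn az total 0.00 (0 rows of 0.000) shift [0.   0.   7.68] 8 rows of [0.   0.   0.96]
```

The bar is seated: its top is at 20 mm, level, and centred on the foot. The small blue dreidel is next.

move_arm --rows '[[[0, 0, 0], [0, 0, -0.9]], [[0, 0, 0], [0, 0, -0.9]], [[0, 0, 0], [0, 0, -0.9]], [[0, 0, 0], [0, 0, -0.9]], [[0, 0, 0], [0, 0, -0.9]], [[0, 0, 0], [0, 0, -0.9]], [[0, 0, 0], [0, 0, -0.9]], [[0, 0, 0], [0, 0, -0.9]]]'

```text
time: 18.7
position: [0.6321, -0.1073, 0.2018]
ee_rot: [1.174, 2.913, 0.0]
ft_force: [-0.6, -0.5, 0.0]
width: 0.854
grasp_force: 0.0
```

move_arm --rows '[[[0, 0, 0], [0, 0, -0.82]], [[0.9, -0.8, 0], [0, 0, 0]], [[0.9, -0.8, 0], [0, 0, 0]], [[0.9, -0.8, 0], [0, 0, 0]], [[0.9, -0.8, 0], [0, 0, 0]], [[0.9, -0.8, 0], [0, 0, 0]], [[0, 0, 0], [0, 0, 0]], [[0, 0, 0], [0, 0, 0]]]'

```text
time: 19.37
position: [0.4813, -0.1117, 0.2023]
ee_rot: [1.075, 2.95, 0.0]
ft_force: [0.3, -0.1, 0.6]
width: 0.854
grasp_force: 0.0
```

```bash
cat > ds.py <<'E'
from h import *
c=r.capture('wrist'); P=cloud(c); s=r.sense(); R=Ro.from_rotvec(s["ee_rot"]).as_matrix()
hsv=cv2.cvtColor(c['img'],cv2.COLOR_RGB2HSV)
L=(P-s["position"])@R*1000
b=(hsv[...,0]>100)&(hsv[...,0]<130)&(hsv[...,1]>120)&(c['z_map']>0)
n,l,st,k=cv2.connectedComponentsWithStats(b.astype(np.uint8)); i=1+np.argmax(st[1:,4]*(np.hypot(*(k[1:]-[256,180]).T)<90))
q=L[l==i]; qw=P[l==i]*1000; print(st[i],'all',cv2.minAreaRect(q[:,:2].astype(np.float32)))
t=q[:,2]<np.percentile(q[:,2],2)+5; print('top face',t.sum(),cv2.minAreaRect(q[t][:,:2].astype(np.float32)),'z tool',np.median(q[t][:,2]),'world z',np.median(qw[t][:,2]))
save(c,'ds.png'); plan((483.5,-112,8,140))
E
python3 ds.py
```

```text
[244 151  21  41 568] all ((0.9488449096679688, -0.7320489883422852), (52.62555694580078, 26.12981605529785), 0.6019487977027893)
top face 424 ((-3.6789159774780273, -1.6748809814453125), (30.60254669189453, 24.297649383544922), 0.4272613525390625) z tool 176.641947910398 world z 25.42190081293268
t 19.4 pos [ 482.1 -111.7  202.1] yaw 140.0 tilt 0.11 w 79.9 f 0.0 ft [-0.3 -0.8 -0.6]
(483.5, -112, 8, 140) turn az total -0.01 (0 rows of -0.006) shift [-0.05  0.03  7.76] 8 rows of [-0.006  0.003  0.97 ]
```

View pics/ds.png

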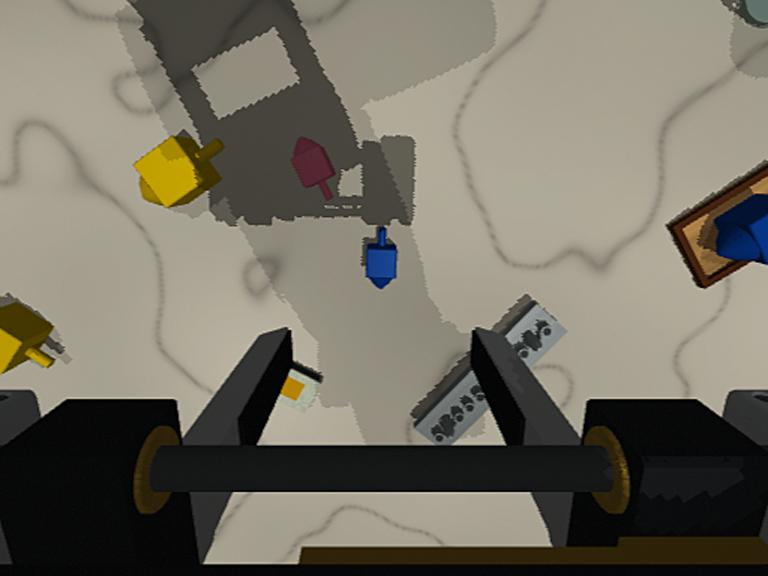

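The blue small dreidel is at (381,258), in line with the tool, with its stem towards +x. The pink look-alike at (313,165) is not the one. Descending.

move_arm --rows '[[[0.08, 0, 1], [0, 0, 0]], [[0, 0, 1], [0, 0, 0]], [[0, 0, 1], [0, 0, 0]], [[0, 0, 1], [0, 0, 0]], [[0, 0, 1], [0, 0, 0]], [[0, 0, 1], [0, 0, 0]], [[0, 0, 1], [0, 0, 0]], [[0, 0, 0.72], [0, 0, 0]]]'

```text
time: 20.08
position: [0.4805, -0.1101, 0.0058]
ee_rot: [-1.074, -2.951, 0.0]
ft_force: [0.4, 0.2, -0.8]
width: 0.848
grasp_force: 0.0
```

move_arm --rows '[[[0, 0, 0], [0, 0, 0]], [[0, 0, 0], [0, 0, 0]], [[0, 0, 0], [0, 0, 0]], [[0, 0, 0], [0, 0, 0]], [[0, 0, 0], [0, 0, 0]], [[0, 0, 0], [0, 0, 0]], [[0, 0, 0], [0, 0, 0]], [[0, 0, 0], [0, 0, 0]]]' --hand 0

```text
time: 20.75
position: [0.4803, -0.1103, 0.0083]
ee_rot: [1.075, 2.952, 0.0]
ft_force: [0.2, -0.6, -0.7]
width: 0.322
grasp_force: 0.0
```

move_arm --rows '[[[0, 0, 0], [0, 0, 0]], [[0, 0, 0], [0, 0, 0]], [[0, 0, 0], [0, 0, 0]], [[0, 0, 0], [0, 0, 0]], [[0, 0, 0], [0, 0, 0]], [[0, 0, 0], [0, 0, 0]]]'

```text
time: 21.25
position: [0.4803, -0.1103, 0.0082]
ee_rot: [1.075, 2.952, 0.0]
ft_force: [-1.3, 1.0, 5.2]
width: 0.277
grasp_force: 29.8
```

move_arm --rows '[[[0, 0, -0.4], [0, 0, 0]], [[0, 0, -0.9], [0, 0, 0.93]], [[0, 0, -0.9], [0, 0, 0.93]], [[0, 0, -0.9], [0, 0, 0.93]], [[0, 0, -0.7], [0, 0, 0.93]], [[0, 0, 0], [0, 0, 0.93]], [[0, 0, 0], [0, 0, 0.93]], [[0, 0, 0], [0, 0, 0.9]]]'

```text
time: 21.92
position: [0.4802, -0.1103, 0.1038]
ee_rot: [1.86, 2.53, 0.0]
ft_force: [-0.1, -0.5, -0.5]
width: 0.277
grasp_force: 29.8
```

```bash
sed -i 's/<90)/<170)/' ds.py; python3 ds.py;python3 -c "
from h import *
plan((543.5,-407,100,107.6),(543.5,-407,13,107.6))"
```

```text
[ 233  196   43   78 2383] all ((-34.700531005859375, 3.9100093841552734), (28.182870864868164, 118.94925689697266), 83.5469970703125)
top face 1695 ((-6.470851898193359, -0.16019535064697266), (31.021181106567383, 25.88767433166504), 0.8932901620864868) z tool -17.39794994022259 world z 120.99220802702825
t 22.0 pos [ 480.2 -110.3  103.6] yaw 107.0 tilt 0.03 w 25.6 f 29.8 ft [-0.  -0.2  0.2]
(483.5, -112, 8, 140) turn az total -6.59 (7 rows of -0.942) shift [-0.15  0.03  3.82] 4 rows of [-0.037  0.008  0.956]
t 22.0 pos [ 480.2 -110.3  103.6] yaw 107.0 tilt 0.03 w 25.6 f 29.8 ft [-0.  -0.2  0.2]
(543.5, -407, 100, 107.6) turn az total -0.11 (1 rows of -0.113) shift [-12.08  -1.17   0.14] 13 rows of [-0.929 -0.09   0.011]
(543.5, -407, 13, 107.6) turn az total -0.00 (0 rows of -0.000) shift [0.   0.   3.48] 4 rows of [0.   0.   0.87]
```

move_arm --rows '[[[-0.93, -0.09, 0], [0, 0, -0.1]], [[-0.93, -0.09, 0], [0, 0, 0]], [[-0.93, -0.09, 0], [0, 0, 0]], [[-0.93, -0.09, 0], [0, 0, 0]], [[-0.93, -0.09, 0], [0, 0, 0]], [[-0.93, -0.09, 0], [0, 0, 0]], [[-0.93, -0.09, 0], [0, 0, 0]], [[-0.93, -0.09, 0], [0, 0, 0]]]'

```text
time: 22.63
position: [0.5206, -0.2938, 0.1032]
ee_rot: [-1.842, -2.545, -0.0]
ft_force: [-0.1, -0.1, -1.2]
width: 0.277
grasp_force: 29.8
```

move_arm --rows '[[[-0.93, -0.09, 0], [0, 0, 0]], [[-0.93, -0.09, 0], [0, 0, 0]], [[-0.93, -0.09, 0], [0, 0, 0]], [[-0.93, -0.09, 0], [0, 0, 0]], [[-0.92, -0.09, 0], [0, 0, 0]], [[0, 0, 0], [0, 0, 0]], [[0, 0, 0], [0, 0, 0]], [[0, 0, 0], [0, 0, 0]]]'

```text
time: 23.3
position: [0.5458, -0.4059, 0.1029]
ee_rot: [-1.843, -2.543, -0.0]
ft_force: [0.2, 0.8, -0.8]
width: 0.276
grasp_force: 29.8
```

```bash
python3 -c "
from h import *
plan((543.5,-407,13.5,107.6))"
```

```text
t 23.3 pos [ 545.8 -405.9  102.9] yaw 108.1 tilt 0.04 w 25.9 f 29.8 ft [ 0.2  0.8 -0.8]
(543.5, -407, 13.5, 107.6) turn az total 0.11 (1 rows of 0.110) shift [-0.01 -0.1   3.57] 4 rows of [-0.003 -0.025  0.894]
```

move_arm --rows '[[[0, -0.1, 0.8], [0, 0, 0.1]], [[0, 0, 1], [0, 0, 0]], [[0, 0, 1], [0, 0, 0]], [[0, 0, 0.5], [0, 0, 0]], [[0, 0, 0.27], [0, 0, 0]], [[0, 0, 0], [0, 0, 0]], [[0, 0, 0], [0, 0, 0]], [[0, 0, 0], [0, 0, 0]]]'

```text
time: 23.97
position: [0.5441, -0.4075, 0.0151]
ee_rot: [1.854, 2.534, -0.0]
ft_force: [-0.8, -0.3, 0.1]
width: 0.271
grasp_force: 30.0
```

move_arm --rows '[[[0, 0, 0], [0, 0, 0]], [[0, 0, 0], [0, 0, 0]], [[0, 0, 0], [0, 0, 0]], [[0, 0, 0], [0, 0, 0]], [[0, 0, 0], [0, 0, 0]], [[0, 0, 0], [0, 0, 0]]]' --hand 50

```text
time: 24.47
position: [0.5436, -0.4073, 0.0137]
ee_rot: [1.856, 2.535, -0.0]
ft_force: [-0.3, 0.4, 0.6]
width: 0.532
grasp_force: 0.0
```

move_arm --rows '[[[0, 0, -0.5], [0, 0, 0]], [[0, 0, -1], [0, 0, 0]], [[0, 0, -1], [0, 0, 0]], [[0, 0, -1], [0, 0, 0]], [[0, 0, -1], [0, 0, 0]], [[0, 0, -1], [0, 0, 0]], [[0, 0, -1], [0, 0, 0]], [[0, 0, -1], [0, 0, 0]]]'

```text
time: 25.13
position: [0.5434, -0.4071, 0.2037]
ee_rot: [1.855, 2.534, -0.0]
ft_force: [0.5, 0.4, 0.7]
width: 0.531
grasp_force: 0.0
```

```bash
python3 ds.py; python3 -c "
from h import *
c=r.capture('wrist');hsv=cv2.cvtColor(c['img'],cv2.COLOR_RGB2HSV);P=cloud(c)
t=(hsv[...,0]<20)&(hsv[...,1]>90)&(c['z_map']>0)&(P[...,2]<.03)&(np.hypot(P[...,0]-.543,P[...,1]+.407)<.06);print(cv2.minAreaRect((P[t][:,:2]*1000).astype(np.float32)))
b=(hsv[...,0]>100)&(hsv[...,0]<130)&(hsv[...,1]>120)&(c['z_map']>0)&(np.hypot(P[...,0]-.543,P[...,1]+.407)<.06);print(cv2.minAreaRect((P[b][:,:2]*1000).astype(np.float32)))
# saucer circle from top picture: blue-ish/white disc via depth
import pickle
T=pickle.load(open('top.pkl','rb'));Q=cloud(T)*1000
m=(np.hypot(Q[...,0]-542,Q[...,1]-397)<72)&(Q[...,2]>6)&(Q[...,2]<16)&(T['z_map']>0)
m&=~(np.hypot(Q[...,0]-517,Q[...,1]-252)<75)
print('saucer',cv2.minEnclosingCircle(Q[m][:,:2].astype(np.float32)),cv2.minAreaRect(Q[m][:,:2].astype(np.float32)))
plan((383.2,266.8,200,30),(383.2,266.8,45,30))"
```

```text
[245 153  20  41 566] all ((-1.5007266998291016, -0.7739858627319336), (24.79897117614746, 57.08244705200195), 87.8679428100586)
top face 425 ((-4.242033004760742, -0.6026229858398438), (30.53540802001953, 24.16619873046875), 0.30555176734924316) z tool 180.1796989127896 world z 29.3754595480343
t 25.2 pos [ 544.5 -408.   209.5] yaw 107.6 tilt 0.46 w 50.0 f 0.0 ft [1.2 0.2 4.9]
(483.5, -112, 8, 140) turn az total -6.48 (7 rows of -0.926) shift [9.48 7.5  8.06] 10 rows of [0.948 0.75  0.806]
((543.309326171875, -411.646484375), (53.81671142578125, 85.32170104980469), 18.34844970703125)
((536.5042114257812, -386.68670654296875), (81.76004028320312, 80.66797637939453), 63.008056640625)
saucer ((541.4592895507812, 397.64569091796875), 60.350196838378906) ((541.35107421875, 396.06536865234375), (116.95054626464844, 117.41161346435547), 61.48951721191406)
t 25.2 pos [ 544.6 -408.1  207.2] yaw 107.6 tilt 0.45 w 50.4 f 0.0 ft [0.  0.1 0.2]
(383.2, 266.8, 200, 30) turn az total 15.52 (16 rows of 0.970) shift [  7.91 -26.61   0.29] 27 rows of [ 0.293 -0.985  0.011]
(383.2, 266.8, 45, 30) turn az total 0.00 (0 rows of 0.000) shift [0.  0.  6.2] 7 rows of [0.    0.    0.886]
```

Both dreidels are in their trays. Now the cup.

move_arm --rows '[[[0, 0, 0], [0, 0, 0.97]], [[0, 0, 0], [0, 0, 0.97]], [[0, 0, 0], [0, 0, 0.97]], [[0, 0, 0], [0, 0, 0.97]], [[0, 0, 0], [0, 0, 0.97]], [[0, 0, 0], [0, 0, 0.97]], [[0, 0, 0], [0, 0, 0.97]], [[0, 0, 0], [0, 0, 0.97]]]' --hand 94

```text
time: 25.9
position: [0.5434, -0.4071, 0.2011]
ee_rot: [-2.596, -1.769, 0.0]
ft_force: [-0.1, 0.5, 0.4]
width: 0.997
grasp_force: 0.0
```

move_arm --rows '[[[0, 0, 0], [0, 0, 0.97]], [[0, 0, 0], [0, 0, 0.97]], [[0, 0, 0], [0, 0, 0.97]], [[0, 0, 0], [0, 0, 0.97]], [[0, 0, 0], [0, 0, 0.97]], [[0, 0, 0], [0, 0, 0.97]], [[0, 0, 0], [0, 0, 0.97]], [[0, 0, 0], [0, 0, 0.97]]]'

```text
time: 26.57
position: [0.5434, -0.4071, 0.2011]
ee_rot: [-3.036, -0.806, 0.0]
ft_force: [0.1, -0.2, 0.3]
width: 1.0
grasp_force: 0.0
```

move_arm --rows '[[[0.29, -0.98, 0], [0, 0, 0]], [[0.29, -0.98, 0], [0, 0, 0]], [[0.29, -0.98, 0], [0, 0, 0]], [[0.29, -0.98, 0], [0, 0, 0]], [[0.29, -0.98, 0], [0, 0, 0]], [[0.29, -0.98, 0], [0, 0, 0]], [[0.29, -0.98, 0], [0, 0, 0]], [[0.29, -0.98, 0], [0, 0, 0]]]'

```text
time: 27.23
position: [0.4951, -0.2073, 0.2012]
ee_rot: [-3.035, -0.813, 0.0]
ft_force: [0.5, -0.4, -0.4]
width: 1.004
grasp_force: 0.0
```

move_arm --rows '[[[0.29, -0.98, 0], [0, 0, 0]], [[0.29, -0.98, 0], [0, 0, 0]], [[0.29, -0.98, 0], [0, 0, 0]], [[0.29, -0.98, 0], [0, 0, 0]], [[0.29, -0.98, 0], [0, 0, 0]], [[0.29, -0.98, 0], [0, 0, 0]], [[0.29, -0.98, 0], [0, 0, 0]], [[0.29, -0.98, 0], [0, 0, 0]]]'

```text
time: 27.9
position: [0.4474, -0.0086, 0.2013]
ee_rot: [-3.035, -0.813, 0.0]
ft_force: [0.3, 1.3, -0.7]
width: 1.002
grasp_force: 0.0
```

move_arm --rows '[[[0.29, -0.98, 0], [0, 0, 0]], [[0.29, -0.98, 0], [0, 0, 0]], [[0.29, -0.98, 0], [0, 0, 0]], [[0.29, -0.98, 0], [0, 0, 0]], [[0.29, -0.98, 0], [0, 0, 0]], [[0.29, -0.98, 0], [0, 0, 0]], [[0.29, -0.98, 0], [0, 0, 0]], [[0, 0, 0], [0, 0, 0]]]'

```text
time: 28.57
position: [0.4053, 0.1669, 0.2013]
ee_rot: [-3.033, -0.816, -0.0]
ft_force: [-0.1, -0.5, -0.6]
width: 0.999
grasp_force: 0.0
```

```bash
python3 -c "
from h import *
plan((383.2,266.8,200,30),(383.2,266.8,45,30))"
```

```text
t 28.6 pos [405.3 166.9 201.3] yaw 30.1 tilt 0.04 w 93.9 f 0.0 ft [-0.1 -0.5 -0.6]
(383.2, 266.8, 200, 30) turn az total 0.03 (1 rows of 0.026) shift [ 1.23 -3.9   0.05] 4 rows of [ 0.309 -0.976  0.013]
(383.2, 266.8, 45, 30) turn az total 0.00 (0 rows of 0.000) shift [0.  0.  6.2] 7 rows of [0.    0.    0.886]
```

move_arm --rows '[[[0.31, -0.98, 0], [0, 0, 0]], [[0.31, -0.98, 0], [0, 0, 0]], [[0.31, -0.98, 0], [0, 0, 0]], [[0.31, -0.98, 0], [0, 0, 0]], [[0, 0, 0], [0, 0, 0]], [[0, 0, 0], [0, 0, 0]], [[0, 0, 0], [0, 0, 0]]]'

```text
time: 29.15
position: [0.3843, 0.2639, 0.2011]
ee_rot: [3.034, 0.813, -0.0]
ft_force: [-0.4, 0.1, -1.2]
width: 1.003
grasp_force: 0.0
```

```bash
python3 -c "
from h import *
c=r.capture('wrist'); P=cloud(c)*1000; save(c,'cup.png')
m=(np.hypot(P[...,0]-383,P[...,1]-267)<45)&(P[...,2]>74)&(P[...,2]<88)&(c['z_map']>0)
print('cup',m.sum(),cv2.minEnclosingCircle(P[m][:,:2].astype(np.float32)))
plan((383.2,266.8,45,30))"
```

```text
cup 408 ((381.75244140625, 265.10107421875), 25.126323699951172)
t 29.2 pos [384.4 263.7 201.2] yaw 29.9 tilt 0.01 w 94.1 f 0.0 ft [-0.9  0.1  0. ]
(383.2, 266.8, 45, 30) turn az total -0.01 (0 rows of -0.010) shift [ 0.02 -0.13  6.25] 7 rows of [ 0.003 -0.019  0.892]
```

View pics/cup.png

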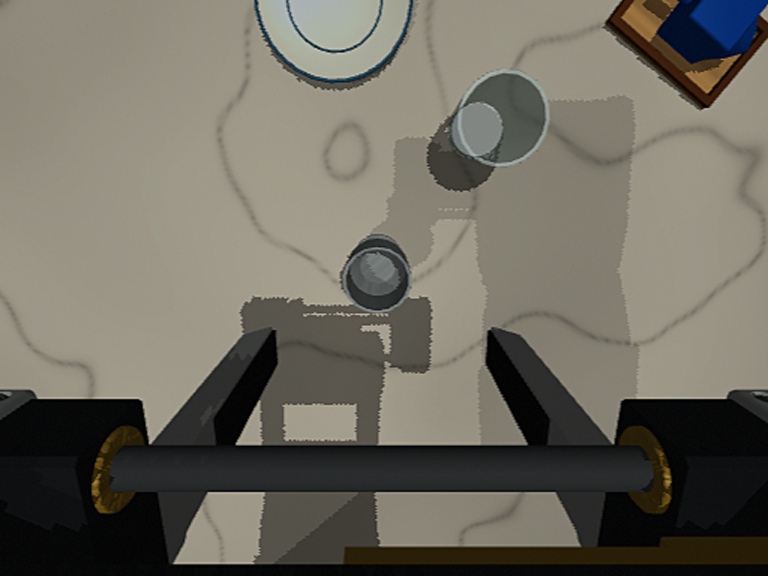

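The cup is upright between the finger lines at (376,278), clear of the tumbler at (508,118). Descending and closing.

move_arm --rows '[[[0.02, -0.12, 0.6], [0, 0, 0]], [[0, 0, 1], [0, 0, 0]], [[0, 0, 1], [0, 0, 0]], [[0, 0, 1], [0, 0, 0]], [[0, 0, 1], [0, 0, 0]], [[0, 0, 1], [0, 0, 0]], [[0, 0, 0.6], [0, 0, 0]], [[0, 0, 0], [0, 0, 0]]]'

```text
time: 29.87
position: [0.3821, 0.2656, 0.0436]
ee_rot: [3.034, 0.81, -0.007]
ft_force: [0.2, -0.7, -0.6]
width: 1.0
grasp_force: 0.0
```

move_arm --rows '[[[0, 0, 0], [0, 0, 0]], [[0, 0, 0], [0, 0, 0]], [[0, 0, 0], [0, 0, 0]], [[0, 0, 0], [0, 0, 0]], [[0, 0, 0], [0, 0, 0]], [[0, 0, 0], [0, 0, 0]], [[0, 0, 0], [0, 0, 0]], [[0, 0, 0], [0, 0, 0]]]' --hand 0

```text
time: 30.53
position: [0.3833, 0.2674, 0.0464]
ee_rot: [3.035, 0.813, 0.001]
ft_force: [-0.7, -0.8, 2.2]
width: 0.518
grasp_force: 30.0
```

move_arm --rows '[[[0, 0, 0], [0, 0, 0]], [[0, 0, 0], [0, 0, 0]], [[0, 0, 0], [0, 0, 0]], [[0, 0, 0], [0, 0, 0]], [[0, 0, 0], [0, 0, 0]]]'

```text
time: 30.95
position: [0.3834, 0.2674, 0.0464]
ee_rot: [-3.035, -0.813, -0.001]
ft_force: [0.2, -1.3, 4.5]
width: 0.515
grasp_force: 30.0
```

```bash
python3 -c "
from h import *
plan((383.2,266.8,165,30),(541.3,396.5,165,30))"
```

```text
t 30.9 pos [383.4 267.4  46.4] yaw 30.0 tilt 0.03 w 48.4 f 30.0 ft [ 0.2 -1.3  4.5]
(383.2, 266.8, 165, 30) turn az total -0.00 (0 rows of -0.003) shift [-0.02  0.02 -4.74] 5 rows of [-0.004  0.003 -0.949]
(541.3, 396.5, 165, 30) turn az total 0.00 (0 rows of 0.000) shift [ 8.07 -1.33 -0.  ] 9 rows of [ 0.897 -0.148 -0.   ]
```

move_arm --rows '[[[0, 0, -0.3], [0, 0, 0]], [[0, 0, -0.6], [0, 0, 0]], [[0, 0, -0.9], [0, 0, 0]], [[0, 0, -0.9], [0, 0, 0]], [[0, 0, -0.9], [0, 0, 0]], [[0, 0, -0.7], [0, 0, 0]], [[0, 0, -0.4], [0, 0, 0]], [[0, 0, 0], [0, 0, 0]]]'

```text
time: 31.62
position: [0.3836, 0.2678, 0.1655]
ee_rot: [-3.034, -0.813, -0.004]
ft_force: [-0.2, 0.1, -1.7]
width: 0.514
grasp_force: 30.0
```

move_arm --rows '[[[0.4, -0.06, 0], [0, 0, 0]], [[0.7, -0.12, 0], [0, 0, 0]], [[0.9, -0.15, 0], [0, 0, 0]], [[0.9, -0.15, 0], [0, 0, 0]], [[0.9, -0.15, 0], [0, 0, 0]], [[0.9, -0.15, 0], [0, 0, 0]], [[0.9, -0.15, 0], [0, 0, 0]], [[0.9, -0.15, 0], [0, 0, 0]]]'

```text
time: 32.28
position: [0.5107, 0.3724, 0.1617]
ee_rot: [3.034, 0.813, -0.004]
ft_force: [-0.2, 0.1, -1.2]
width: 0.516
grasp_force: 30.0
```

move_arm --rows '[[[0.8, -0.12, 0], [0, 0, 0]], [[0.5, -0.08, 0], [0, 0, 0]], [[0.25, -0.05, 0], [0, 0, 0]], [[0, 0, 0], [0, 0, 0]], [[0, 0, 0], [0, 0, 0]], [[0, 0, 0], [0, 0, 0]]]'

```text
time: 32.78
position: [0.5403, 0.3963, 0.1633]
ee_rot: [3.034, 0.813, -0.001]
ft_force: [1.1, -0.4, -2.7]
width: 0.512
grasp_force: 30.0
```

```bash
python3 -c "
from h import *
plan((541.3,396.5,52.4,30))
c=r.capture('side'); P=cloud(c)*1000
s=r.sense()['position']*1000
m=(np.hypot(P[...,0]-s[0],P[...,1]-s[1])<40)&(P[...,2]>90)&(P[...,2]<170)&(c['z_map']>0); print(m.sum(),P[m][:,2].min())
cv2.imwrite('pics/cs.png',cv2.resize(c['img'][50:180,180:360,::-1],None,fx=4,fy=4))
"
```

```text
t 32.8 pos [540.3 396.3 163.3] yaw 30.0 tilt 0.05 w 48.2 f 30.0 ft [ 1.1 -0.4 -2.7]
(541.3, 396.5, 52.4, 30) turn az total -0.00 (0 rows of -0.003) shift [0.04 0.01 4.44] 5 rows of [0.008 0.002 0.888]
149 114.03015191390932
```

View pics/cs.png

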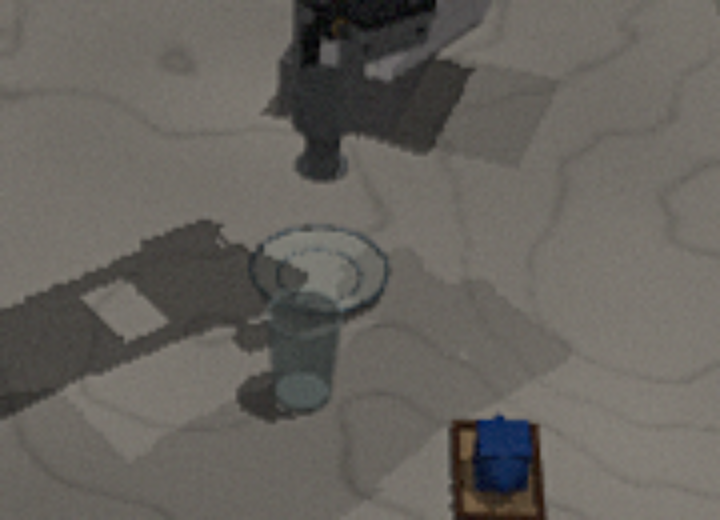

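The cup hangs upright above the saucer at (320,265). Lowering it.

move_arm --rows '[[[0.04, 0, 0.4], [0, 0, 0]], [[0, 0, 0.8], [0, 0, 0]], [[0, 0, 0.9], [0, 0, 0]], [[0, 0, 0.9], [0, 0, 0]], [[0, 0, 0.7], [0, 0, 0]], [[0, 0, 0.4], [0, 0, 0]], [[0, 0, 0.2], [0, 0, 0]], [[0, 0, 0.1], [0, 0, 0]]]'

```text
time: 33.5
position: [0.5416, 0.3971, 0.0533]
ee_rot: [3.035, 0.813, -0.001]
ft_force: [0.5, -0.3, -1.2]
width: 0.517
grasp_force: 30.0
```

move_arm --rows '[[[0, 0, 0], [0, 0, 0]], [[0, 0, 0], [0, 0, 0]], [[0, 0, 0], [0, 0, 0]]]'

```text
time: 33.75
position: [0.5422, 0.3975, 0.0548]
ee_rot: [-3.034, -0.813, -0.003]
ft_force: [-0.2, -0.2, -1.6]
width: 0.516
grasp_force: 30.0
```

```bash
python3 -c "
from h import *
plan((541.3,396.5,52,30))"
```

```text
t 33.8 pos [542.2 397.5  54.8] yaw 30.0 tilt 0.10 w 48.5 f 30.0 ft [-0.2 -0.2 -1.6]
(541.3, 396.5, 52, 30) turn az total -0.00 (0 rows of -0.003) shift [-0.05  0.02  0.11] 1 rows of [-0.05   0.017  0.113]
```

move_arm --rows '[[[0, 0, 0.05], [0, 0, 0]], [[0, 0, 0.05], [0, 0, 0]], [[0, 0, 0], [0, 0, 0]], [[0, 0, 0], [0, 0, 0]]]'

```text
time: 34.08
position: [0.5419, 0.3973, 0.0515]
ee_rot: [-3.034, -0.813, -0.001]
ft_force: [0.5, 0.5, 0.7]
width: 0.514
grasp_force: 30.0
```

```bash
python3 -c "
from h import *
plan((541.3,396.5,51.4,30))"
```

```text
t 34.1 pos [541.9 397.3  51.5] yaw 30.0 tilt 0.03 w 48.3 f 30.0 ft [0.5 0.5 0.7]
(541.3, 396.5, 51.4, 30) turn az total -0.00 (0 rows of -0.003) shift [-0.04  0.02  0.  ] 1 rows of [-0.036  0.017  0.003]
```

The weight is off the wrist, so the cup is on the floor of the well. I'll release it and lift straight up.

move_arm --rows '[[[0, 0, 0], [0, 0, 0]], [[0, 0, 0], [0, 0, 0]], [[0, 0, 0], [0, 0, 0]], [[0, 0, 0], [0, 0, 0]], [[0, 0, 0], [0, 0, 0]], [[0, 0, 0], [0, 0, 0]], [[0, 0, 0], [0, 0, 0]], [[0, 0, 0], [0, 0, 0]]]' --hand 94

```text
time: 34.75
position: [0.5417, 0.3972, 0.0512]
ee_rot: [-3.035, -0.813, 0.0]
ft_force: [0.9, 0.5, -0.5]
width: 0.993
grasp_force: 0.0
```

move_arm --rows '[[[0, 0, -0.4], [0, 0, 0]], [[0, 0, -0.8], [0, 0, 0]], [[0, 0, -1], [0, 0, 0]], [[0, 0, -1], [0, 0, 0]], [[0, 0, -1], [0, 0, 0]], [[0, 0, -1], [0, 0, 0]], [[0, 0, -1], [0, 0, 0]], [[0, 0, -0.5], [0, 0, 0]]]'

```text
time: 35.42
position: [0.5423, 0.3976, 0.2231]
ee_rot: [-3.033, -0.812, -0.007]
ft_force: [0.3, 0.3, 0.7]
width: 1.0
grasp_force: 0.0
```

move_arm --rows '[[[-1, 0, 0], [0, 0, 0]], [[-1, 0, 0], [0, 0, 0]], [[-1, 0, 0], [0, 0, 0]], [[-1, 0, 0], [0, 0, 0]], [[-1, 0, 0], [0, 0, 0]], [[-1, 0, 0], [0, 0, 0]], [[-1, 0, 0], [0, 0, 0]], [[-0.5, 0, 0], [0, 0, 0]]]'

```text
time: 36.08
position: [0.3774, 0.3025, 0.2188]
ee_rot: [3.035, 0.813, -0.0]
ft_force: [-0.7, 1.1, 0.6]
width: 1.002
grasp_force: 0.0
```

```bash
sed -i 's/^T=pickle.*/T=r.capture("top"); P=cloud(T); hsv=cv2.cvtColor(T["img"],cv2.COLOR_RGB2HSV); save(T,"end.png")/' meas.py
python3 - <<'E'
src=open('meas.py').read().split('\nblue=')[0].replace('print("table','#print("table')
exec(src)
nr=lambda x,y,d:(np.hypot(P[...,0]-x,P[...,1]-y)<d)&(T["z_map"]>0)
blue=(hsv[...,0]>100)&(hsv[...,0]<130)&(hsv[...,1]>120)
rect(nr(.541,.397,.04)&(P[...,2]>.076),"cup"); rect(nr(.541,.397,.075)&(P[...,2]>.005)&(P[...,2]<.016),"saucer")
rect(nr(.662,.150,.06)&blue,"dl"); rect(nr(.543,-.407,.05)&blue,"ds")
rect(nr(.633,-.108,.1)&(P[...,2]>.014)&(P[...,2]<.026),"bar")
rect(nr(.517,.252,.05)&(P[...,2]>.02),"tumbler"); rect(nr(.518,-.255,.05)&(P[...,2]>.01),"matchbox")
plan()
E
```

```text
cup 119 rect [541.3 397.2] [49.2 48.5] 41.6 mean [541.2 397.9  82.8] zrange [77.  83.5 87.2]
saucer 848 rect [543.8 397.2] [118.  114.3] 89.1 mean [541.4 389.5   9.7] zrange [ 5.6  9.4 14.5]
dl 301 rect [662.4 150.5] [73.2 39.5] 87.2 mean [659.7 144.7  39.9] zrange [26.2 42.9 46.5]
ds 116 rect [ 544. -406.] [28.3 39. ] 48.7 mean [ 544.6 -405.3   26.7] zrange [17.  28.1 31.8]
bar 706 rect [ 634.6 -107.4] [ 41.7 164.6] 9.7 mean [ 632.9 -106.7   19.8] zrange [16.3 19.9 22.9]
tumbler 380 rect [517.5 251.1] [57.9 58. ] 11.2 mean [519.9 255.5  61. ] zrange [25.2 63.5 85.9]
matchbox 279 rect [ 518.2 -255.8] [55.8 37.3] 21.4 mean [ 517.5 -255.4   15.3] zrange [12.2 15.3 18.3]
t 36.1 pos [376.9 302.2 219.1] yaw 30.0 tilt 0.00 w 94.1 f 0.0 ft [-0.4 -0.5  0.9]
```

View pics/end.png

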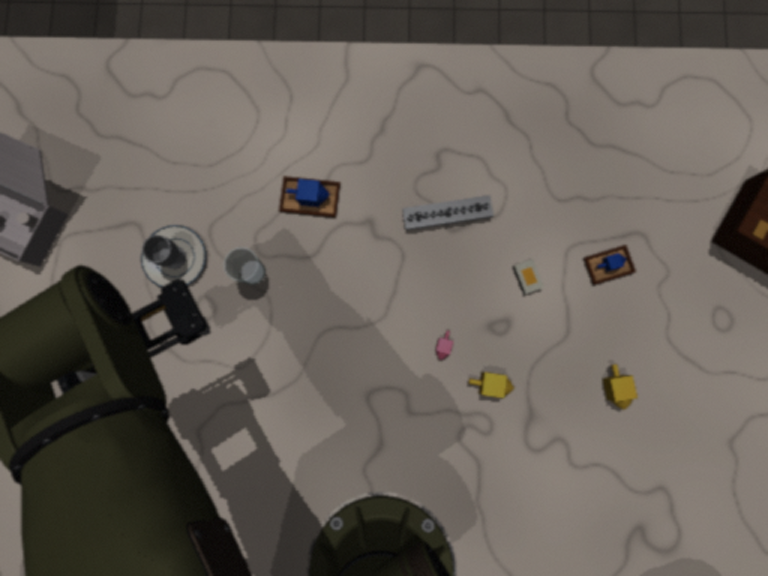

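In the end picture the large dreidel is in its tray at (310,193) and the small one in its tray at (610,263). The bar is on the foot at (447,213), and the cup is upright in the saucer at (170,258). The tumbler and matchbox have not moved, so I'm handing in.

```bash
python3 -c "
from bench import r
print(r.hand_in())"
```

```text
the job is handed in; nothing more can be done
None
```

I handed the job in after about 36 s of robot time: the bar is seated on its foot, both blue dreidels are flat in their trays, the cup is upright in the saucer, and the tumbler and matchbox have not moved; the hand-in call returned no verdict, so this rests on my last camera check.

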